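Set the ratchet to tighten and snug the sample press

TASK

The ratchet of the small screw press was left set to loosen: flip the direction lever on its head fully across, to the left-hand side as seen from the robot end, which sets it to tighten. Before turning anything, swing the long handle back to its right-hand stop to feel that it free-wheels and leaves the screw alone, then work the handle left and back until the ram is snug on the sample holder, that is until the slow push to the left that keeps the knob moving has risen to 10 or 11 newtons (the loose screw alone takes about 8); no harder, the holder is delicate. Let go, and leave the other things on the bench where they are.

Things in the scene. Friction and masses are not known exactly. Their poses are not given: they have to be found in the camera images.
- screw_axis (a point): Point on the vertical screw axis of the fixed press, 182 mm above the bench, on the flat steel ratchet head (60 mm wide, top at 179 mm). Press: grey base plate 170 x 200 x 22 mm, two columns, cross-beam. z up; at handle = 0 the handle runs from the axis along this frame's -x, roughly towards the robot. Two stop pegs beside the handle, 88 mm from the axis, are 176 mm high
- knob (a point): Centre, half-way up, of the upright round black knob at the end of the ratchet handle: 18 mm in diameter, 176 to 228 mm above the bench, 140 mm from the screw axis, free to spin on its upright pin, so a gripper that holds it need not turn with the handle. The handle is a level steel bar, 16 mm wide, its top 176 mm above the bench
- lever_end (a point): Point near the free end of the direction lever's dark upright fin, on top of the ratchet head. Fin 7 mm thick, 40 mm long, 182 to 202 mm above the bench; it turns about a vertical pin on the handle's centre line, 42 mm from the screw axis, and points along the handle towards the knob. This point is 32 mm from the pin, half-way up the fin. Fin and knob stay 45 mm apart
- direction (a joint): Angle of the direction lever on the handle, rad, stops at both ends. +0.70: fin to the right, seen from the robot (loosen); -0.70: fin to the left (tighten). Moves with a push of 1 to 2 N on the fin, stays where left; at the stop the push rises sharply. Short of -0.62 it is not home: in between, the handle turns the screw both ways
- handle (a joint): Angle of the ratchet handle, rad: positive = counter-clockwise from above (knob to the right, seen from the robot), negative = clockwise (knob to the left); stops at +0.65 and -0.65. At the knob, free-wheeling takes about 1.2 N, driving the loose screw about 8 N in motion, after up to 0.4 rad of slack until a tooth catches; read standing still after a step it is 2 to 4 N less (friction)
- screw (a joint): Turn of the screw, rad: 0 at the start, positive = tightening (clockwise from above). The ram goes down 5 mm per rad; it starts roughly 3 to 10 mm above the holder, so two to four strokes are needed. Once it touches, the push at the knob grows by about 7 N and the ram's pressure by about 200 N per rad. The screw stays where left
- ram: The steel ram under the screw, with a sprung round foot 32 mm in diameter whose underside starts 69 mm above the bench, over the middle of the base plate. Origin on the screw axis, 69 mm below that underside (at bench level at the start); it moves down with the ram
- holder_a_mid (a point): a plain steel sample holder, upright cylinder 38 mm in diameter, 35 to 45 mm tall (the three differ; which one stands under the ram differs from run to run), 0.3 kg; this point is at its centre, half-way up. It stays where it is
- holder_b_mid (a point): a plain steel sample holder, upright cylinder 38 mm in diameter, 35 to 45 mm tall (the three differ; which one stands under the ram differs from run to run), 0.3 kg; this point is at its centre, half-way up. It stays where it is
- holder_c_mid (a point): a plain steel sample holder, upright cylinder 38 mm in diameter, 35 to 45 mm tall (the three differ; which one stands under the ram differs from run to run), 0.3 kg; this point is at its centre, half-way up. It stays where it is
- beaker: glass beaker, 66 mm wide, 85 mm tall, origin under its centre; a bystander, to be left alone
- jar: white jar with red cap, 52 mm wide, 85 mm tall, origin under its centre; a bystander, to be left alone
- spatula: steel spoon spatula lying on the bench; a bystander, to be left alone
- marker: white marker pen lying on the bench, 14 mm thick, 130 mm long; a bystander, to be left alone
- spacer: flat steel ring, 40 mm wide, 10 mm high, lying in front of the press; a bystander, to be left alone
- vial: small amber vial, 28 mm wide, 50 mm tall, beside the press; a bystander, to be left alone

How it is judged:
By the outcome, as a careful person would: the job done as asked, in the order asked, and still so for the second after the job is handed in, with the robot touching nothing.
It also fails if it takes over 70 s, if anything falls off the work surface, if the arm or the gripper's body presses on something with over 40 N, if the wrist force passes 120 N, or if a joint passes its speed limit or range.

ROBOT

A 6-joint arm with a two-finger parallel gripper is mounted at the origin on the work surface. World frame = base frame: x ahead of the robot, y to its left, z up, the work surface at z = 0. Lengths are in m, angles in rad, forces in N, time in s.
With the tool pointing down it reaches from about 0.35 to 0.775 m from the base axis. Payload 5.5 kg.
Tool frame: the origin (TCP) lies midway between the tips of the shut fingers; the grasp point (between the pads) lies 19 mm behind it (env.tcp_to_grasp is the distance from the TCP to the grasp point, in m); z points along the fingers, y is the direction in which the jaws open and shut (so a half turn about z gives the same grasp; the last joint's range is limited). The gripper opens to 85 mm and grips with 20 to 120 N. Pads are 22 mm wide; open, the fingers measure 114 mm over their backs; the gripper's body (76 mm by 85 mm) begins 54 mm behind the grasp point. The pads swing forward as they close: fully open they stand 13 mm farther back than shut.
Start: joints at [1.083, 0.313, 0.046, 1.304, 0, 1.431], TCP at [0.196, 0.541, 0.231] pointing down, gripper open.
Joint ranges: [-2.76, 2.76], [-0.86, 1.69], [-1.03, 1.26], [-2.2, 2.34], [-1.47, 1.5], [-3.14, 3.14]. Speed limits (rad/s): [2.57, 2.57, 3.14, 3.14, 3.14, 3.14].

INTERFACE

Orientations are given as a unit quaternion [w, x, y, z].
In Python, from workcell import get_state, viewer, hand_in, finder, env gives the robot as it stands.
- The arm moves only by the tool arm_command, never from a script. Its argument "motion" is a list of rows, each an object of numbers: "x", "y", "z": the shift along the tool's x, y, z in mm; "rx", "ry", "rz": the turn, a rotation vector about the tool's x, y, z in degrees; "hand": the closure, from -1 (fully open) to 1 (shut). A call has 1 to 10 rows; each row is the pose to reach, as a shift and turn from the pose commanded when the call began, along the tool's axes at that moment; what a row does not reach only later rows make up. A row lasts 1/8 s, in which the tool goes at most 62.5 mm and 10.7 degrees, less where a joint would pass 70% of its speed; a pose out of reach is approached as far as the arm can. A call with a gripper value outside its range is refused whole. The fingers move at their own pace and stop on an object; "force" is the grip in N (left out, the last holds). Time passes only in rows, so rows that repeat a pose let the fingers close. It gives the time, the measured TCP pose, the force and the opening at its end, in the units of the state.
- get_state(): the state, without advancing time (a new reading comes with each control period).
- viewer.read_camera(name): name is "scene" or "top" or "wrist"; returns a dict with "image" (420x560x3 uint8, red, green, blue), "z_map" (420x560 float32, m along the optical axis (not along the pixel's ray), 0 where there is no reading), "intrinsics" (3x3 intrinsics, pixels), "rvec" (rotation vector, rad) and "tvec" (3), from world to camera coordinates, as OpenCV has them. Camera axes: x right, y down, z forward; pixel columns grow to the right and rows downward; lengths in m; the calibration is good to about 2 mm. The wrist camera is an equidistant fisheye: a pixel r from the principal point sees the ray r / f radians off the axis. A picture is of the moment at which its call begins.
- hand_in(): hands the job in, once; it reports no verdict.
Trained networks look in a picture, given as the dict that the camera call returned (one of the last four; its "shot" number tells which), for a name from the list of things; names that differ only in an ending like _2 or _b are one class to them, and where a whole thing is asked for, a point or a joint stands for the part that bears it (a point fixed in the world has none). Each returns a list of dicts, best first, with "score" (0 to 1); they miss things now and then, are a little off and sometimes report something else, mostly with a low value. They report only what shows in the picture. A call takes as long as a camera call.
- finder.find_in(picture, query): "at" ([column, row] in pixels, amid what is visible of it).
- finder.masks_of(picture, query): "region" (420x560 bool, what is visible of it) and "at" ([column, row] in pixels, amid what is visible of it).
The state is a dict: "clock": time; "joint_pos": joint angles; "qvel": joint speeds; "tau": joint torques, N m; "tcp_pos": TCP position; "orientation": TCP orientation; "wrist_force": force on the tool from outside, world axes, zero at the start; "ft_torque": the same for the moment, N m; "finger_gap": finger opening in m.
Only numpy, scipy, OpenCV 4.12 (cv2) and the standard library are available. Lean on these libraries where they do the work, as an engineer would, in place of code of your own. Each camera call takes 0.05 s, during which the arm holds its last target.

## Working session

There is one attempt and no reset: what is moved stays moved. The work goes in short steps, Python scripts to look and compute and a tool call to move; the robot and the scene stay as the last step left them, time stands still between calls to the robot, and variables do not carry over. Pictures are saved under pics/ and viewed, and the job is handed in when it is done.

Besides the shell and the picture viewer there is one more tool, called after ">>>" as name(argument=value, ...), one argument or row to a line, values as JSON. arm_command: Moves the arm, as the interface text tells. Its arguments: {"type":"object","properties":{"motion":{"type":"array","items":{"type":"object","properties":{"x":{"type":"number"},"y":{"type":"number"},"z":{"type":"number"},"rx":{"type":"number"},"ry":{"type":"number"},"rz":{"type":"number"},"hand":{"type":"number"}}}},"force":{"type":"number"}},"required":["motion"]}

```bash
ls; mkdir -p pics
cat > h.py <<'E'
import numpy as np, cv2
from workcell import get_state, viewer, hand_in, finder, env
from scipy.spatial.transform import Rotation as R
def save(p,name): cv2.imwrite('pics/'+name+'.png',p['image'][:,:,::-1])
def ray(p,uv,fish=False):
    K=p['intrinsics'];Rm=R.from_rotvec(np.ravel(p['rvec'])).as_matrix();t=np.ravel(p['tvec'])
    a=(uv[0]-K[0,2])/K[0,0];b=(uv[1]-K[1,2])/K[1,1]
    if fish:
        r=np.hypot(a,b);d=np.array([a/r*np.sin(r),b/r*np.sin(r),np.cos(r)]) if r>1e-9 else np.array([0,0,1.])
    else: d=np.array([a,b,1.])
    return -Rm.T@t, Rm.T@d
def at_z(p,uv,z,fish=False):
    o,d=ray(p,uv,fish); return o+d*(z-o[2])/d[2]
def depth_pt(p,uv):
    z=p['z_map'][int(round(uv[1])),int(round(uv[0]))]; o,d=ray(p,uv); return o+d*z
def cross(r1,r2):
    (o1,d1),(o2,d2)=r1,r2
    s=np.linalg.lstsq(np.c_[d1,-d2],o2-o1,rcond=None)[0]
    a=o1+d1*s[0];b=o2+d2*s[1];return (a+b)/2,np.linalg.norm(a-b)
E
python3 - <<'E'
from h import *
s=get_state();print({k:np.round(v,3) for k,v in s.items()})
P={}
for n in ['scene','top']:
    p=viewer.read_camera(n);save(p,n+'0');P[n]=p
    for q in ['screw_axis','knob','lever_end','ram','holder_a_mid','vial','spacer','beaker','jar','spatula','marker']:
        for f in finder.find_in(p,q)[:3]:
            uv=f['at'];print(n,q,np.round(f['score'],2),np.round(uv,1),np.round(depth_pt(p,uv),3))
for q in ['knob','lever_end']:
    a=finder.find_in(P['scene'],q);b=finder.find_in(P['top'],q)
    if a and b: print(q,cross(ray(P['scene'],a[0]['at']),ray(P['top'],b[0]['at'])))
E
```

```text
pics
{'clock': np.float64(0.0), 'joint_pos': array([1.083, 0.314, 0.045, 1.304, 0.   , 1.431]), 'qvel': array([ 0.002, -0.   ,  0.   , -0.001,  0.   ,  0.001]), 'tau': array([ 0.0000e+00, -4.8062e+01,  2.9854e+01,  1.9000e-02, -0.0000e+00,
        0.0000e+00]), 'tcp_pos': array([0.196, 0.54 , 0.23 ]), 'orientation': array([-0.   ,  0.173,  0.985, -0.001]), 'wrist_force': array([ 0.517, -0.47 ,  0.059]), 'ft_torque': array([ 0.032, -0.027,  0.027]), 'finger_gap': np.float64(0.085)}
scene screw_axis 0.87 [266.1 260.5] [ 0.646 -0.052  0.097]
scene screw_axis 0.17 [250.8 180.1] [ 0.503 -0.033  0.209]
scene knob 0.7 [251.6 179.6] [ 0.497 -0.029  0.206]
scene lever_end 0.44 [258.2 204.1] [ 0.583 -0.045  0.2  ]
scene ram 0.7 [268.2 267.1] [ 0.648 -0.049  0.078]
scene holder_a_mid 0.68 [272.1 279.8] [ 0.652 -0.041  0.042]
scene holder_a_mid 0.41 [260.9 219.7] [ 0.607 -0.049  0.177]
scene vial 0.86 [192.3 304.5] [ 0.646 -0.219  0.029]
scene vial 0.29 [257.  207.9] [ 0.582 -0.048  0.19 ]
scene beaker 0.85 [114.2 241. ] [ 0.426 -0.341  0.071]
scene jar 0.96 [376.3 191.3] [0.453 0.337 0.059]
scene marker 0.79 [199.5 228.9] [ 0.358 -0.128 -0.003]
top screw_axis 0.57 [291.7 169.9] [ 0.599 -0.028  0.178]
top lever_end 0.47 [301.8 178.4] [ 0.575 -0.05   0.2  ]
top ram 0.5 [144.5 238.7] [0.432 0.334 0.085]
top ram 0.44 [299.4 176.8] [ 0.579 -0.045  0.201]
top ram 0.34 [292.7 174.5] [ 0.587 -0.03   0.186]
top holder_a_mid 0.16 [306.2 212.3] [ 0.517 -0.081  0.008]
top spacer 0.52 [301.5 212.4] [ 0.517 -0.069 -0.003]
top beaker 0.93 [409.6 263.5] [ 0.384 -0.363  0.013]
top jar 0.59 [144.  239.2] [0.431 0.335 0.085]
top spatula 0.92 [216.6 267.2] [0.362 0.16  0.004]
top marker 0.55 [328.6 274.8] [ 0.349 -0.143  0.014]
lever_end (array([ 0.57709379, -0.0471156 ,  0.1967007 ]), np.float64(0.007582132819915045))
```

Run:
```python
import cv2
a=cv2.imread('pics/scene0.png');b=cv2.imread('pics/top0.png')
cv2.imwrite('pics/scene0z.png',cv2.resize(a[140:340,150:400],None,fx=3,fy=3,interpolation=2))
cv2.imwrite('pics/top0z.png',cv2.resize(b[110:260,200:400],None,fx=4,fy=4,interpolation=2))
```

```text
(no output)
```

View pics/scene0z.png

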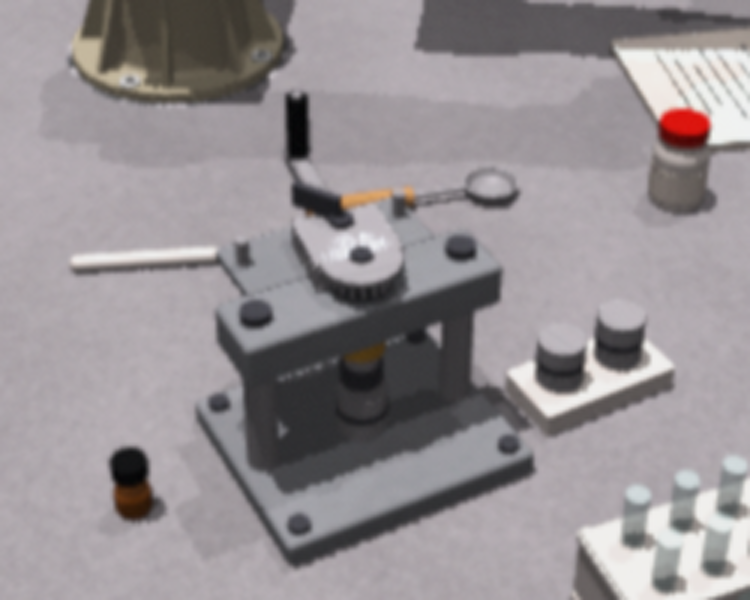

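View pics/top0z.png

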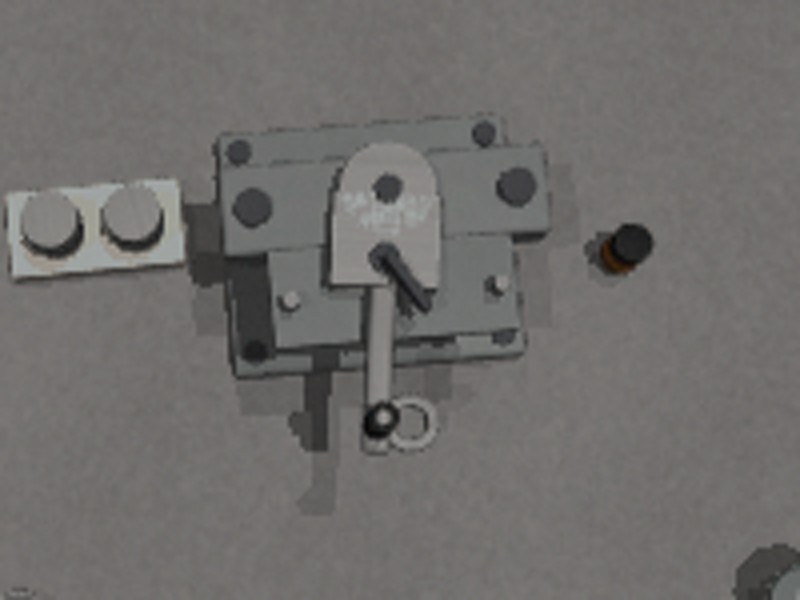

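View pics/top0.png

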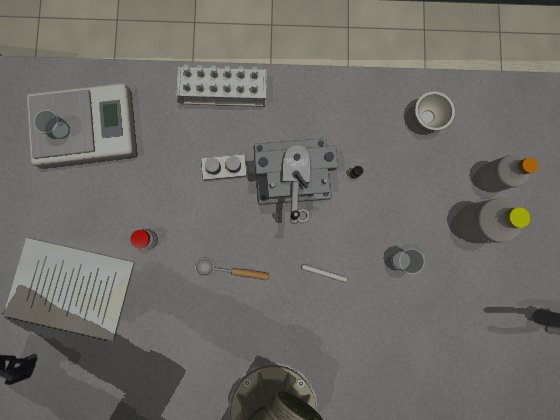

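View pics/scene0.png

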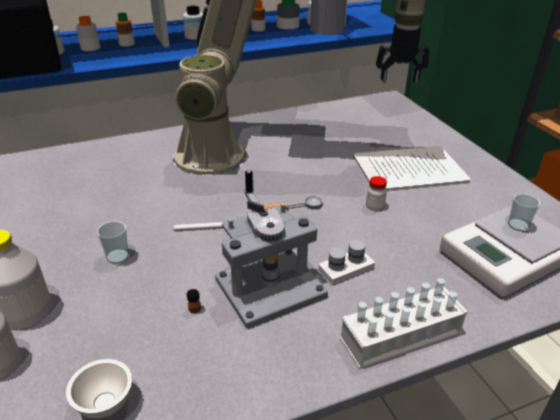

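The scene view shows the press at (265,235), the knob at (249,181) and the fin on the head at (257,204). In the top view the axis bolt is at about (297,157), the pin at (296,174), the fin tip at (307,186) and the knob at (295,213). The fin points to the right as seen from the robot.

Run:
```python
from h import *
from workcell import viewer
for n in ['scene','top']:
    p=viewer.read_camera(n)
    K=p['intrinsics'];Rm=R.from_rotvec(np.ravel(p['rvec'])).as_matrix();t=np.ravel(p['tvec'])
    v,u=np.mgrid[0:420,0:560];z=p['z_map']
    c=np.stack([(u-K[0,2])/K[0,0]*z,(v-K[1,2])/K[1,1]*z,z],-1)
    w=(c-t)@Rm
    print(n,'cam',-Rm.T@t)
    reg=(w[...,0]>.4)&(w[...,0]<.7)&(w[...,1]>-.15)&(w[...,1]<.08)&(z>0)
    m=reg&(w[...,2]>.207)&(w[...,0]<.54); q=w[m]; print('knob top',m.sum(),q.min(0),q.max(0),np.median(q,0))
    m=reg&(w[...,2]>.19)&(w[...,0]>.54)&(w[...,2]<.21); q=w[m]; print('fin',m.sum(),q.min(0),q.max(0))
    if len(q)>5:
        c0=q[:,:2].mean(0);U,S,V=np.linalg.svd(q[:,:2]-c0);print(' c',c0,'dir',V[0],'ext',np.ptp((q[:,:2]-c0)@V[0]),'minmax',((q[:,:2]-c0)@V[0]).min())
    m=reg&(abs(w[...,2]-.178)<.005); q=w[m];print('head',m.sum(),q.min(0),q.max(0))
    if n=='top':
        for nm,uv,zz in [('axis',(297,156.75),.182),('pin',(295.75,174.5),.202),('tip',(306.8,186),.2),('knobtop',(295.7,211.5),.228),('pegL',(272.2,185),.176),('pegR',(324.3,181.2),.176)]:
            print(nm,at_z(p,uv,zz))
    else:
        for nm,uv,zz in [('axis',(270.3,225),.182),('knobtop',(248.7,171.5),.228)]: print(nm,at_z(p,uv,zz))
```

```text
scene cam [ 1.43993785 -0.35092442  0.83376693]
knob top 79 [ 0.48503888 -0.04452762  0.20704596] [ 0.50552622 -0.02808859  0.22943088] [ 0.49988344 -0.0368657   0.21959208]
fin 91 [ 0.55819874 -0.06396156  0.19010492] [ 0.59381273 -0.03616629  0.20266222]
 c [ 0.57809758 -0.05080708] dir [0.77908864 0.62691379] ext 0.04019495918133871 minmax -0.020761890378443226
head 788 [ 0.48311243 -0.1118269   0.17304136] [0.66297345 0.0190729  0.18293445]
axis [ 0.63790475 -0.03946561  0.182     ]
knobtop [ 0.49542926 -0.03455134  0.228     ]
top cam [0.40684181 0.02780333 1.10304242]
knob top 57 [ 0.48170719 -0.04312332  0.20839718] [ 0.49701743 -0.02650744  0.23229545] [ 0.48995122 -0.03425122  0.22731644]
fin 63 [ 0.55646121 -0.06248483  0.19019062] [ 0.58767885 -0.03691088  0.20471424]
 c [ 0.57175951 -0.04964752] dir [-0.79073479 -0.61215888] ext 0.039440554391578564 minmax -0.02032694929724377
head 1010 [ 0.47436049 -0.11207029  0.17301863] [0.65885661 0.01961012 0.18295834]
axis [ 0.62980841 -0.0399114   0.182     ]
pin [ 0.58348452 -0.03624027  0.202     ]
tip [ 0.55786246 -0.06208372  0.2       ]
knobtop [ 0.49585926 -0.03562508  0.228     ]
pegL [0.56216593 0.01671065 0.176     ]
pegR [ 0.57435131 -0.10551464  0.176     ]
```

```bash
cat >> h.py <<'E'
def goto(xyz,yaw_y=90.):
    """shift/turn in tool axes to place TCP at xyz, tool z down, tool y at world heading yaw_y deg"""
    s=get_state();q=s['orientation'];Rt=R.from_quat([q[1],q[2],q[3],q[0]])
    a=np.radians(yaw_y);ty=np.array([np.cos(a),np.sin(a),0]);tz=np.array([0,0,-1.]);tx=np.cross(ty,tz)
    Rg=R.from_matrix(np.c_[tx,ty,tz])
    return np.round(Rt.inv().apply(np.array(xyz)-s['tcp_pos'])*1000,1),np.round((Rt.inv()*Rg).as_rotvec(degrees=True),2)
E
python3 - <<'E'
from h import *
print(goto((.35,.25,.31)));print(goto((.558,-.108,.30)))
E
```

```text
(array([-243.8, -220.7,  -78.7]), array([ 1.000e-02,  0.000e+00, -1.993e+01]))
(array([-561.4, -486.4,  -68.7]), array([ 1.000e-02,  0.000e+00, -1.993e+01]))
```

>>> arm_command(
  motion=[
    {"z": -60, "hand": 1},
    {"x": -45, "y": -40, "z": -79, "rz": -7},
    {"x": -90, "y": -80, "z": -79, "rz": -14},
    {"x": -135, "y": -120, "z": -79, "rz": -20},
    {"x": -180, "y": -160, "z": -79, "rz": -20},
    {"x": -225, "y": -200, "z": -79, "rz": -20},
    {"x": -270, "y": -240, "z": -79, "rz": -20},
    {"x": -315, "y": -280, "z": -79, "rz": -20},
    {"x": -360, "y": -320, "z": -79, "rz": -20},
    {"x": -400, "y": -350, "z": -79, "rz": -20},
  ],
)

```text
invalid input at $.motion[0]: expected keys x, y, z, rx, ry, rz, hand
```

Run:
```python
from h import *
print(goto((.558,-.108,.30)));print(get_state()['joint_pos'])
```

```text
(array([-561.4, -486.4,  -68.7]), array([ 1.000e-02,  0.000e+00, -1.993e+01]))
[ 1.08343300e+00  3.13190045e-01  4.60870141e-02  1.30359273e+00
 -2.75423798e-05  1.43120670e+00]
```

>>> arm_command(
  motion=[
    {"x": 0, "y": 0, "z": -60, "rx": 0, "ry": 0, "rz": 0, "hand": 1},
    {"x": -50, "y": -35, "z": -79, "rx": 0, "ry": 0, "rz": -7, "hand": 1},
    {"x": -95, "y": -75, "z": -79, "rx": 0, "ry": 0, "rz": -14, "hand": 1},
    {"x": -140, "y": -115, "z": -79, "rx": 0, "ry": 0, "rz": -20, "hand": 1},
    {"x": -185, "y": -155, "z": -79, "rx": 0, "ry": 0, "rz": -20, "hand": 1},
    {"x": -230, "y": -195, "z": -79, "rx": 0, "ry": 0, "rz": -20, "hand": 1},
    {"x": -275, "y": -235, "z": -79, "rx": 0, "ry": 0, "rz": -20, "hand": 1},
    {"x": -320, "y": -275, "z": -79, "rx": 0, "ry": 0, "rz": -20, "hand": 1},
    {"x": -365, "y": -315, "z": -79, "rx": 0, "ry": 0, "rz": -20, "hand": 1},
    {"x": -410, "y": -355, "z": -79, "rx": 0, "ry": 0, "rz": -20, "hand": 1},
  ],
)

```text
clock: 2.75
tcp_pos: [0.4612, 0.0652, 0.3106]
orientation: [0.001, -0.001, 1.0, 0.0]
wrist_force: [1.2, 0.2, 0.1]
finger_gap: -0.0001
```

Run:
```python
from h import *
print(goto((.558,-.108,.30)));print(get_state()['joint_pos'],get_state()['tcp_pos'])
```

```text
(array([ -96.6, -173.3,   10.7]), array([0.01, 0.06, 0.06]))
[-3.23352936e-02  8.70697484e-02 -4.40558767e-02  1.43856323e+00
  2.90995681e-04 -3.33872694e-02] [0.46118024 0.06521165 0.31061661]
```

>>> arm_command(
  motion=[
    {"x": -32, "y": -57, "z": 4, "rx": 0, "ry": 0, "rz": 0, "hand": 1},
    {"x": -64, "y": -114, "z": 8, "rx": 0, "ry": 0, "rz": 0, "hand": 1},
    {"x": -97, "y": -173, "z": 11, "rx": 0, "ry": 0, "rz": 0, "hand": 1},
    {"x": -97, "y": -173, "z": 11, "rx": 0, "ry": 0, "rz": 0, "hand": 1},
  ],
)

```text
clock: 3.25
tcp_pos: [0.5589, -0.1093, 0.2978]
orientation: [-0.0, 0.002, 1.0, 0.0]
wrist_force: [0.3, 0.1, -0.1]
finger_gap: 0.0001
```

Run:
```python
from h import *
p=viewer.read_camera('wrist');save(p,'w1');print(get_state()['tcp_pos'],p['intrinsics'])
for q in ['knob','lever_end','screw_axis']:
  for f in finder.find_in(p,q)[:2]: print(q,f,at_z(p,f['at'],.19,True),at_z(p,f['at'],.202,True))
```

```text
[ 0.55862871 -0.10870734  0.29800481] [[325.1922621    0.         286.98758006]
 [  0.         325.1922621  208.7504044 ]
 [  0.           0.           1.        ]]
knob {'at': [386.3, 126.6], 'score': 0.89} [ 0.49370387 -0.03168471  0.19      ] [ 0.49327962 -0.03543576  0.202     ]
lever_end {'at': [363.7, 232.8], 'score': 0.63} [ 0.58231031 -0.04529491  0.19      ] [ 0.57763728 -0.04839334  0.202     ]
screw_axis {'at': [361.5, 216.9], 'score': 0.69} [ 0.56820258 -0.04826396  0.19      ] [ 0.56420603 -0.05122002  0.202     ]
screw_axis {'at': [443.3, 30.9], 'score': 0.26} [0.40907055 0.018279   0.19      ] [0.41270457 0.01213212 0.202     ]
```

View pics/w1.png

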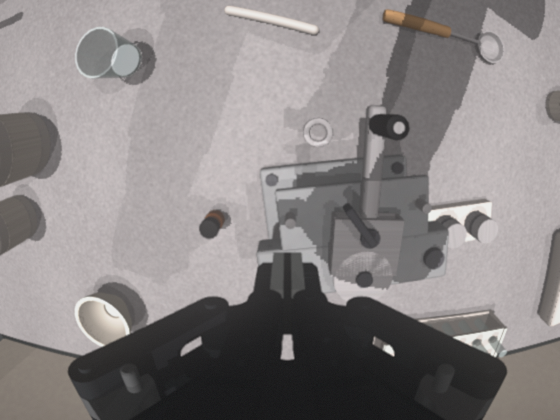

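The wrist view shows the pin at (371,238), the fin tip at (347,206), the axis bolt at (364,279), the knob top at (398,127) and the shut fingertips at (287,262). The finger column is to the right of the fin and clear of it.

Run:
```python
from h import *
p=viewer.read_camera('wrist');s=get_state()
for n,uv,z in [('pin',(371,238),.202),('tip',(347,206),.202),('axis',(364,279),.182),('knobtop',(398,127),.228),('pegR',(289,215),.176),('pegL',(423,204),.176)]: print(n,at_z(p,uv,z,True).round(4))
print(goto((.558,-.108,.188)),s['wrist_force'])
```

```text
pin [ 0.5809 -0.0368  0.202 ]
tip [ 0.5538 -0.0586  0.202 ]
axis [ 0.6303 -0.0334  0.182 ]
knobtop [ 0.4902 -0.0304  0.228 ]
pegR [ 0.5698 -0.1034  0.176 ]
pegL [0.5592 0.0178 0.176 ]
(array([ -0.9,  -3.6, 111.7]), array([ 0.02, -0.  ,  0.15])) [0.33705922 0.54037704 1.13698   ]
```

>>> arm_command(
  motion=[
    {"x": 0, "y": 0, "z": 40, "rx": 0, "ry": 0, "rz": 0, "hand": 1},
    {"x": 0, "y": 0, "z": 80, "rx": 0, "ry": 0, "rz": 0, "hand": 1},
    {"x": 0, "y": 0, "z": 110, "rx": 0, "ry": 0, "rz": 0, "hand": 1},
    {"x": 0, "y": 0, "z": 110, "rx": 0, "ry": 0, "rz": 0, "hand": 1},
  ],
)

```text
clock: 4.0
tcp_pos: [0.5555, -0.1035, 0.1877]
orientation: [-0.002, -0.002, 1.0, 0.001]
wrist_force: [-1.2, -1.4, 1.2]
finger_gap: 0.0
```

Run:
```python
from h import *
for i in range(3):
    p=viewer.read_camera('wrist');s=get_state();print(s['clock'],s['tcp_pos'].round(4),s['wrist_force'].round(2))
save(p,'w2')
```

```text
4.05 [ 0.5568 -0.1042  0.1896] [-0.21 -0.97  0.78]
4.1 [ 0.5578 -0.1047  0.1907] [0.61 0.43 0.05]
4.15 [ 0.5584 -0.1052  0.1913] [ 0.38 -0.27 -0.27]
```

View pics/w2.png

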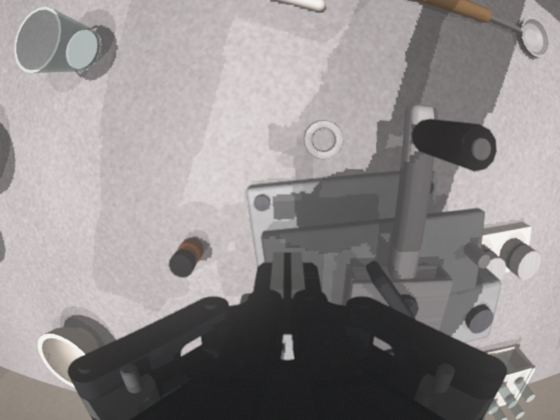

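>>> arm_command(
  motion=[
    {"x": 0, "y": 10, "z": 3, "rx": 0, "ry": 0, "rz": 0, "hand": 1},
    {"x": 0, "y": 18, "z": 3, "rx": 0, "ry": 0, "rz": 0, "hand": 1},
    {"x": 0, "y": 24, "z": 3, "rx": 0, "ry": 0, "rz": 0, "hand": 1},
    {"x": 0, "y": 30, "z": 3, "rx": 0, "ry": 0, "rz": 0, "hand": 1},
    {"x": 0, "y": 35, "z": 3, "rx": 0, "ry": 0, "rz": 0, "hand": 1},
    {"x": 0, "y": 40, "z": 3, "rx": 0, "ry": 0, "rz": 0, "hand": 1},
    {"x": 0, "y": 45, "z": 3, "rx": 0, "ry": 0, "rz": 0, "hand": 1},
    {"x": 0, "y": 50, "z": 3, "rx": 0, "ry": 0, "rz": 0, "hand": 1},
  ],
)

```text
clock: 5.15
tcp_pos: [0.5577, -0.0554, 0.1863]
orientation: [0.0, -0.001, 1.0, 0.0]
wrist_force: [-0.4, -0.8, 0.0]
finger_gap: 0.0001
```

Run:
```python
from h import *
s=get_state();print(s['tcp_pos'],s['wrist_force'])
p=viewer.read_camera('wrist');
t=viewer.read_camera('top');s=get_state();print(s['clock'],s['tcp_pos'].round(4),s['wrist_force'].round(2))
a=cv2.resize(t['image'][150:230,250:350,::-1],None,fx=5,fy=5);b=cv2.resize(p['image'][100:340,240:540,::-1],(500,400))
cv2.imwrite('pics/w3.png',np.vstack([a,b])[:800])
cv2.imwrite('pics/w3.png',cv2.resize(np.hstack([a,b]),(800,320)))
```

```text
[ 0.55771639 -0.05535876  0.1862728 ] [-0.44511689 -0.76680487  0.00463141]
5.25 [ 0.5578 -0.055   0.1863] [-0.27 -0.05 -0.25]
```

View pics/w3.png

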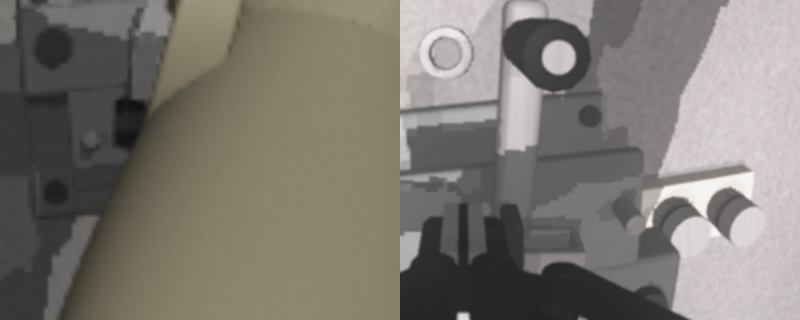

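The wrist view has the handle at its old place and the fin hidden behind the fingers; the arm covers the press in the top view. I'll keep going in small steps.

>>> arm_command(
  motion=[
    {"x": 0, "y": 3, "z": 0, "rx": 0, "ry": 0, "rz": 0, "hand": 1},
    {"x": 0, "y": 6, "z": 0, "rx": 0, "ry": 0, "rz": 0, "hand": 1},
    {"x": 0, "y": 9, "z": 0, "rx": 0, "ry": 0, "rz": 0, "hand": 1},
  ],
)

```text
clock: 5.62
tcp_pos: [0.5577, -0.0467, 0.1863]
orientation: [0.0, -0.0, 1.0, -0.0]
wrist_force: [-0.1, -1.0, -0.3]
finger_gap: 0.0001
```

>>> arm_command(
  motion=[
    {"x": 0, "y": 2, "z": 0, "rx": 0, "ry": 0, "rz": 0, "hand": 1},
    {"x": 0, "y": 4, "z": 0, "rx": 0, "ry": 0, "rz": 0, "hand": 1},
  ],
)

```text
clock: 5.88
tcp_pos: [0.5579, -0.0427, 0.1864]
orientation: [0.0, -0.001, 1.0, -0.0]
wrist_force: [0.9, -1.6, -1.0]
finger_gap: 0.0002
```

>>> arm_command(
  motion=[
    {"x": 0, "y": 1.5, "z": 0, "rx": 0, "ry": 0, "rz": 0, "hand": 1},
    {"x": 0, "y": 3, "z": 0, "rx": 0, "ry": 0, "rz": 0, "hand": 1},
  ],
)

```text
clock: 6.12
tcp_pos: [0.5576, -0.0397, 0.1863]
orientation: [0.0, -0.001, 1.0, 0.0]
wrist_force: [0.4, -1.6, 0.5]
finger_gap: 0.0002
```

Run:
```python
from h import *
s=get_state();print(s['tcp_pos'],s['wrist_force'])
p=viewer.read_camera('wrist');
t=viewer.read_camera('scene');s=get_state();print(s['clock'],s['tcp_pos'].round(4),s['wrist_force'].round(2))
a=cv2.resize(t['image'][150:250,220:320,::-1],(400,400));b=cv2.resize(p['image'][100:340,240:540,::-1],(500,400))
cv2.imwrite('pics/w4.png',cv2.resize(np.hstack([a,b]),(800,356)))
```

```text
[ 0.55763599 -0.03968154  0.18632078] [ 0.44866755 -1.63428582  0.46971424]
6.225 [ 0.5576 -0.0396  0.1863] [-0.48 -0.63 -0.9 ]
```

View pics/w4.png

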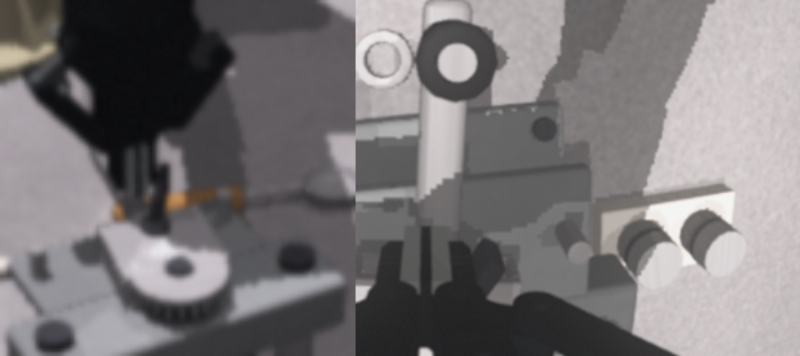

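Both views now show the fin standing just left of the fingertips, at about the middle. The push is 1.6 N.

>>> arm_command(
  motion=[
    {"x": 0, "y": 1.5, "z": 0, "rx": 0, "ry": 0, "rz": 0, "hand": 1},
    {"x": 0, "y": 3, "z": 0, "rx": 0, "ry": 0, "rz": 0, "hand": 1},
  ],
)

```text
clock: 6.48
tcp_pos: [0.5576, -0.0367, 0.1863]
orientation: [-0.0, -0.001, 1.0, 0.0]
wrist_force: [0.3, -2.2, 0.1]
finger_gap: -0.0001
```

>>> arm_command(
  motion=[
    {"x": 0, "y": 1.5, "z": 0, "rx": 0, "ry": 0, "rz": 0, "hand": 1},
    {"x": 0, "y": 3, "z": 0, "rx": 0, "ry": 0, "rz": 0, "hand": 1},
  ],
)

```text
clock: 6.72
tcp_pos: [0.5575, -0.0337, 0.1862]
orientation: [-0.0, -0.001, 1.0, -0.0]
wrist_force: [-0.8, -1.6, 0.5]
finger_gap: 0.0001
```

```bash
cat > look.py <<'E'
from h import *
import sys
p=viewer.read_camera('wrist');
t=viewer.read_camera('scene');s=get_state();print(s['clock'],s['tcp_pos'].round(4),s['wrist_force'].round(2))
a=cv2.resize(t['image'][150:250,220:320,::-1],(400,400));b=cv2.resize(p['image'][100:340,240:540,::-1],(500,400))
cv2.imwrite('pics/%s.png'%sys.argv[1],cv2.resize(np.hstack([a,b]),(800,356)))
E
python3 look.py w5
```

```text
6.825 [ 0.5575 -0.0336  0.1862] [ 0.06 -1.59 -0.1 ]
```

View pics/w5.png

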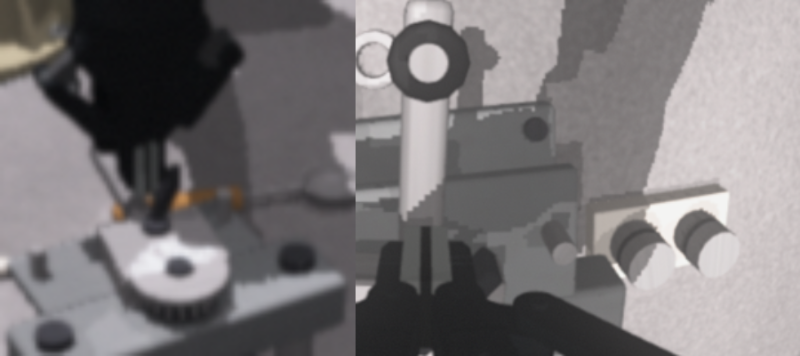

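>>> arm_command(
  motion=[
    {"x": 0, "y": 1, "z": 0, "rx": 0, "ry": 0, "rz": 0, "hand": 1},
    {"x": 0, "y": 2, "z": 0, "rx": 0, "ry": 0, "rz": 0, "hand": 1},
  ],
)

```text
clock: 7.08
tcp_pos: [0.5576, -0.0317, 0.1863]
orientation: [0.0, -0.001, 1.0, 0.0]
wrist_force: [0.3, -1.7, -1.1]
finger_gap: 0.0
```

>>> arm_command(
  motion=[
    {"x": 0, "y": 1, "z": 0, "rx": 0, "ry": 0, "rz": 0, "hand": 1},
    {"x": 0, "y": 2, "z": 0, "rx": 0, "ry": 0, "rz": 0, "hand": 1},
  ],
)

```text
clock: 7.32
tcp_pos: [0.5576, -0.0298, 0.1863]
orientation: [-0.0, -0.001, 1.0, -0.0]
wrist_force: [-0.5, -2.3, -0.5]
finger_gap: 0.0
```

>>> arm_command(
  motion=[
    {"x": 0, "y": 1, "z": 0, "rx": 0, "ry": 0, "rz": 0, "hand": 1},
    {"x": 0, "y": 2, "z": 0, "rx": 0, "ry": 0, "rz": 0, "hand": 1},
  ],
)

```text
clock: 7.58
tcp_pos: [0.5575, -0.0277, 0.1863]
orientation: [-0.0, -0.001, 1.0, 0.0]
wrist_force: [-0.8, -2.2, -0.3]
finger_gap: 0.0001
```

```bash
python3 look.py w6
```

```text
7.675 [ 0.5575 -0.0276  0.1863] [-0.38 -1.77 -0.51]
```

View pics/w6.png

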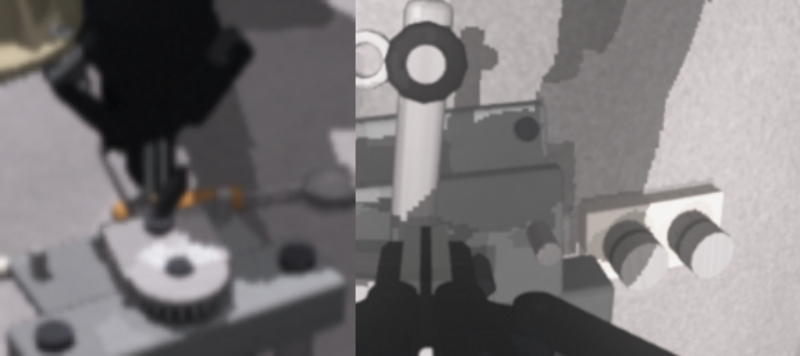

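The knob moved left together with the fingers between the last two pictures, so the handle has started to swing within its slack. I'll stop pushing, back off and look.

>>> arm_command(
  motion=[
    {"x": 0, "y": -8, "z": 0, "rx": 0, "ry": 0, "rz": 0, "hand": 1},
    {"x": 0, "y": -30, "z": -20, "rx": 0, "ry": 0, "rz": 0, "hand": 1},
    {"x": 20, "y": -80, "z": -60, "rx": 0, "ry": 0, "rz": 0, "hand": 1},
    {"x": 30, "y": -110, "z": -80, "rx": 0, "ry": 0, "rz": 0, "hand": 1},
  ],
)

```text
clock: 8.18
tcp_pos: [0.5276, -0.1393, 0.268]
orientation: [0.001, -0.001, 1.0, -0.0]
wrist_force: [0.3, 0.1, -0.9]
finger_gap: 0.0001
```

Run:
```python
from h import *
t=viewer.read_camera('scene');w=viewer.read_camera('wrist');p=viewer.read_camera('top')
a=cv2.resize(t['image'][150:250,220:320,::-1],(400,400));b=cv2.resize(w['image'][80:320,260:560,::-1],(500,400));c=cv2.resize(p['image'][140:240,250:350,::-1],(400,400))
cv2.imwrite('pics/w7.png',cv2.resize(np.hstack([a,b]),(800,356)))
cv2.imwrite('pics/w7t.png',c)
for n,p in (('scene',t),('top',p)):
    K=p['intrinsics'];Rm=R.from_rotvec(np.ravel(p['rvec'])).as_matrix();tt=np.ravel(p['tvec'])
    v,u=np.mgrid[0:420,0:560];z=p['z_map']
    q=(np.stack([(u-K[0,2])/K[0,0]*z,(v-K[1,2])/K[1,1]*z,z],-1)-tt)@Rm
    reg=(q[...,0]>.45)&(q[...,0]<.65)&(q[...,1]>-.085)&(q[...,1]<.08)&(z>0)
    m=reg&(q[...,2]>.207)&(q[...,2]<.235)&(q[...,0]<.54); k=q[m]; print(n,'knob',m.sum(),k.mean(0) if m.sum() else 0)
    m=reg&(q[...,2]>.19)&(q[...,0]>.54)&(q[...,2]<.21); k=q[m]; print('fin',m.sum(),k.min(0),k.max(0))
    c0=k[:,:2].mean(0);V=np.linalg.svd(k[:,:2]-c0)[2];print(c0,V[0])
print(get_state()['tcp_pos'])
```

```text
scene knob 84 [ 0.49861625 -0.02909627  0.21952279]
fin 66 [ 0.56351174 -0.03726035  0.19005833] [ 0.59518956 -0.00863319  0.20149993]
[ 0.58161739 -0.02329019] [ 0.69820802 -0.71589494]
top knob 58 [ 0.49026783 -0.02783616  0.22634128]
fin 59 [ 0.5588911  -0.03678093  0.19442192] [ 0.58709979 -0.00746806  0.20651778]
[ 0.57294966 -0.02114716] [-0.71815923  0.69587881]
[ 0.52813683 -0.13958621  0.26768385]
```

View pics/w7.png

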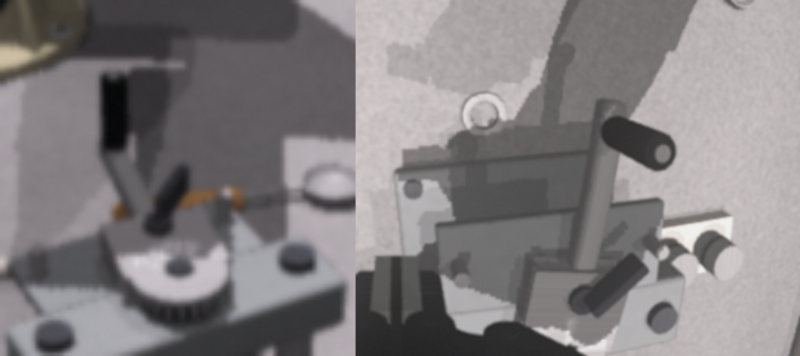

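View pics/w7t.png

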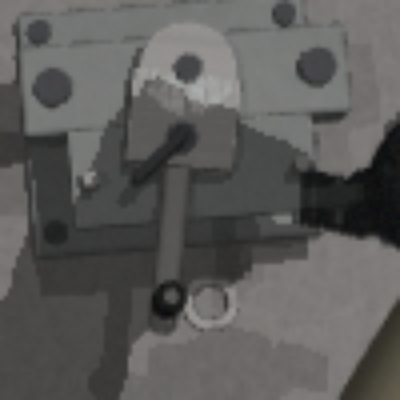

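The lever reads about -0.70 rad relative to the handle: the fin stands 45° left in the world and the handle 5° left, and the fin mean is consistent in both views. The handle crept about 0.05 rad left with under 2 N at the knob, so the screw should not have turned. Next I'll cage the knob.

```bash
cat >> h.py <<'E'
AX=np.array([.634,-.040])
def arc(phis,z=.186,r=.1395,lead=0.):
    """phi: world left angle of handle; lead: mm tangential lead"""
    for f in phis:
        x=AX+r*np.array([-np.cos(f),np.sin(f)]);
        sh,rt=goto((x[0],x[1],z),90-np.degrees(f)); print('%.2f'%f,sh,rt[2].round(1))
def st(): 
    s=get_state();d=s['tcp_pos'][:2]-AX;f=np.arctan2(d[1],-d[0]);t=np.array([np.sin(f),np.cos(f)])
    F=s['wrist_force'][:2];print('t%.2f phi %.3f r %.4f z %.4f Ftan(on tool) %.2f Frad %.2f gap %.4f'%(s['clock'],f,np.hypot(*d),s['tcp_pos'][2],F@t,F@np.array([-np.cos(f),np.sin(f)]),s['finger_gap']))
E
python3 - <<'E'
from h import *
arc([.083],.268);arc([.083])
E
```

```text
0.08 [ 33.4 111.1  -0.5] 4.6
0.08 [ 33.6 111.1  81.5] 4.6
```

>>> arm_command(
  motion=[
    {"x": 10, "y": 50, "z": 0, "rx": 0, "ry": 0, "rz": 4.6, "hand": 0.25},
    {"x": 33, "y": 100, "z": 0, "rx": 0, "ry": 0, "rz": 4.6, "hand": 0.25},
    {"x": 33, "y": 111, "z": 0, "rx": 0, "ry": 0, "rz": 4.6, "hand": 0.25},
    {"x": 33, "y": 111, "z": 0, "rx": 0, "ry": 0, "rz": 4.6, "hand": 0.25},
  ],
)

```text
clock: 8.82
tcp_pos: [0.4947, -0.0257, 0.2659]
orientation: [-0.0, 0.038, 0.999, 0.0]
wrist_force: [0.4, 0.4, 0.8]
finger_gap: 0.0321
```

Run:
```python
from h import *
w=viewer.read_camera('wrist');save(w,'w8');st()
```

```text
t8.88 phi 0.097 r 0.1396 z 0.2659 Ftan(on tool) 0.43 Frad 0.33 gap 0.0321
```

View pics/w8.png

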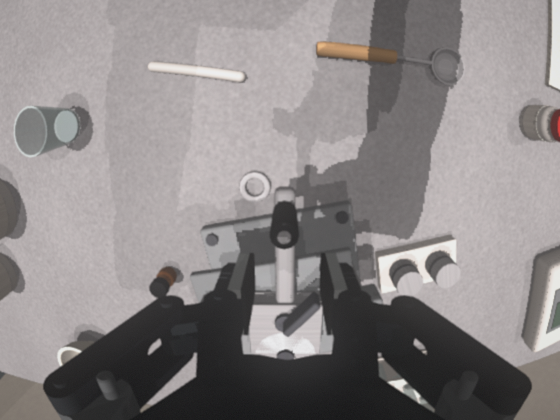

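The wrist view shows the knob top at (284,238), with the open tips on either side at about (247,265) and (325,265). I'll check the centring by computation.

Run:
```python
from h import *
p=viewer.read_camera('wrist');st()
print(at_z(p,(284,238),.228,True),at_z(p,(286,190),.180,True),get_state()['tcp_pos'])
print(at_z(p,(286,356),.182,True),at_z(p,(282,323),.202,True))
```

```text
t8.93 phi 0.092 r 0.1395 z 0.2659 Ftan(on tool) -0.05 Frad -0.17 gap 0.0322
[ 0.49417139 -0.02877471  0.228     ] [ 0.47654702 -0.0263317   0.18      ] [ 0.49513497 -0.02711834  0.2658714 ]
[ 0.63103061 -0.03819238  0.182     ] [ 0.57655056 -0.0370823   0.202     ]
```

Knob at (0.494, -0.029) and axis at (0.631, -0.038), both agreeing. Descending.

>>> arm_command(
  motion=[
    {"x": 0, "y": -1, "z": 25, "rx": 0, "ry": 0, "rz": 0, "hand": 0.25},
    {"x": 0, "y": -1, "z": 50, "rx": 0, "ry": 0, "rz": 0, "hand": 0.25},
    {"x": 0, "y": -1, "z": 70, "rx": 0, "ry": 0, "rz": 0, "hand": 0.25},
    {"x": 0, "y": -1, "z": 80, "rx": 0, "ry": 0, "rz": 0, "hand": 0.4},
    {"x": 0, "y": -1, "z": 80, "rx": 0, "ry": 0, "rz": 0, "hand": 0.48},
  ],
)

```text
clock: 9.55
tcp_pos: [0.4944, -0.0284, 0.1857]
orientation: [-0.001, 0.04, 0.999, 0.0]
wrist_force: [0.5, -0.1, 0.1]
finger_gap: 0.0222
```

Run:
```python
from h import *
st();w=viewer.read_camera('wrist');save(w,'w9');st()
arc([.1,0,-.15,-.3,-.45,-.6,-.7,-.74])
```

```text
t9.55 phi 0.083 r 0.1401 z 0.1857 Ftan(on tool) -0.09 Frad -0.54 gap 0.0222
t9.60 phi 0.083 r 0.1397 z 0.1864 Ftan(on tool) -0.36 Frad 0.68 gap 0.0224
0.10 [-0.2  2.3  0.4] 1.2
0.00 [ -0.6 -11.6   0.4] -4.6
-0.15 [ -3.8 -32.3   0.4] -13.2
-0.30 [-10.1 -52.2   0.4] -21.8
-0.45 [-19.3 -71.    0.4] -30.4
-0.60 [-31.2 -88.2   0.4] -39.0
-0.70 [-40.5 -98.6   0.4] -44.7
-0.74 [ -44.5 -102.5    0.4] -47.0
```

View pics/w9.png

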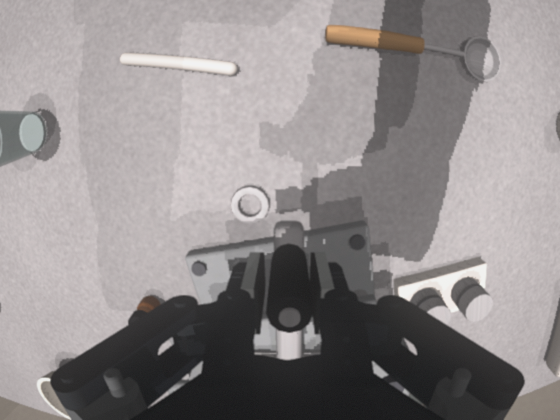

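>>> arm_command(
  motion=[
    {"x": -0.5, "y": -7, "z": 0, "rx": 0, "ry": 0, "rz": -3, "hand": 0.48},
    {"x": -1.5, "y": -18, "z": 0, "rx": 0, "ry": 0, "rz": -7.5, "hand": 0.48},
    {"x": -3, "y": -28, "z": 0, "rx": 0, "ry": 0, "rz": -11.5, "hand": 0.48},
  ],
)

```text
clock: 9.98
tcp_pos: [0.4959, -0.0562, 0.1873]
orientation: [0.001, -0.062, 0.998, 0.0]
wrist_force: [0.3, 2.5, -0.5]
finger_gap: 0.0222
```

Run:
```python
from h import *
st()
arc([-.2,-.28,-.36,-.44,-.52,-.6,-.66])
```

```text
t9.97 phi -0.117 r 0.1390 z 0.1873 Ftan(on tool) 2.45 Frad -0.56 gap 0.0222
-0.20 [  0.1 -11.6   1.3] -4.3
-0.28 [ -1.2 -22.6   1.3] -8.9
-0.36 [ -3.4 -33.6   1.3] -13.5
-0.44 [ -6.4 -44.3   1.3] -18.1
-0.52 [-10.3 -54.8   1.3] -22.7
-0.60 [-15.  -64.9   1.3] -27.3
-0.66 [-19.  -72.2   1.3] -30.7
```

The handle is free-wheeling at about 1 to 2.5 N. Continuing to the right stop.

>>> arm_command(
  motion=[
    {"x": 0, "y": -11.5, "z": 1, "rx": 0, "ry": 0, "rz": -4.5, "hand": 0.48},
    {"x": -1, "y": -22.5, "z": 1, "rx": 0, "ry": 0, "rz": -9, "hand": 0.48},
    {"x": -3.5, "y": -33.5, "z": 1, "rx": 0, "ry": 0, "rz": -13.5, "hand": 0.48},
    {"x": -6.5, "y": -44, "z": 1, "rx": 0, "ry": 0, "rz": -18, "hand": 0.48},
    {"x": -10, "y": -55, "z": 1, "rx": 0, "ry": 0, "rz": -22.5, "hand": 0.48},
    {"x": -15, "y": -65, "z": 1, "rx": 0, "ry": 0, "rz": -27, "hand": 0.48},
    {"x": -19, "y": -72, "z": 1, "rx": 0, "ry": 0, "rz": -30.5, "hand": 0.48},
  ],
)

```text
clock: 10.85
tcp_pos: [0.5237, -0.1257, 0.1865]
orientation: [0.001, -0.322, 0.947, -0.0]
wrist_force: [0.1, 1.5, 0.4]
finger_gap: 0.022
```

Run:
```python
from h import *
st()
arc([-.7,-.73,-.76,-.79])
```

```text
t10.85 phi -0.661 r 0.1397 z 0.1865 Ftan(on tool) 1.12 Frad -0.93 gap 0.0220
-0.70 [-0.3 -5.5  0.5] -2.5
-0.73 [-0.6 -9.7  0.5] -4.2
-0.76 [ -1.  -13.8   0.5] -6.0
-0.79 [ -1.5 -18.    0.5] -7.7
```

>>> arm_command(
  motion=[
    {"x": 0, "y": -3, "z": 0, "rx": 0, "ry": 0, "rz": -1.5, "hand": 0.48},
    {"x": -0.3, "y": -6, "z": 0, "rx": 0, "ry": 0, "rz": -2.5, "hand": 0.48},
  ],
)

```text
clock: 11.1
tcp_pos: [0.527, -0.1298, 0.1859]
orientation: [0.0, -0.342, 0.94, -0.0]
wrist_force: [-1.0, 0.8, 0.7]
finger_gap: 0.0222
```

>>> arm_command(
  motion=[
    {"x": 0, "y": -2, "z": 0, "rx": 0, "ry": 0, "rz": -1, "hand": 0.48},
    {"x": 0, "y": -4, "z": 0, "rx": 0, "ry": 0, "rz": -1.7, "hand": 0.48},
  ],
)

```text
clock: 11.35
tcp_pos: [0.5294, -0.1327, 0.1854]
orientation: [0.0, -0.356, 0.934, 0.0]
wrist_force: [-0.7, 2.0, 0.8]
finger_gap: 0.022
```

>>> arm_command(
  motion=[
    {"x": 0, "y": -1.5, "z": 0, "rx": 0, "ry": 0, "rz": -0.6, "hand": 0.48},
    {"x": 0, "y": -3, "z": 0, "rx": 0, "ry": 0, "rz": -1.3, "hand": 0.48},
  ],
)

```text
clock: 11.6
tcp_pos: [0.5314, -0.135, 0.1853]
orientation: [0.0, -0.367, 0.93, 0.0]
wrist_force: [-0.5, 1.3, 0.5]
finger_gap: 0.0221
```

Run:
```python
from h import *
st()
```

```text
t11.60 phi -0.747 r 0.1398 z 0.1853 Ftan(on tool) 1.28 Frad -0.48 gap 0.0221
```

>>> arm_command(
  motion=[
    {"x": 0, "y": -1.5, "z": 0, "rx": 0, "ry": 0, "rz": -0.6, "hand": 0.48},
    {"x": 0, "y": -3, "z": 0, "rx": 0, "ry": 0, "rz": -1.3, "hand": 0.48},
  ],
)

```text
clock: 11.85
tcp_pos: [0.5319, -0.1358, 0.1851]
orientation: [-0.001, -0.377, 0.926, 0.002]
wrist_force: [-5.8, 7.4, 6.1]
finger_gap: 0.0225
```

>>> arm_command(
  motion=[
    {"x": 0, "y": -1.5, "z": 0, "rx": 0, "ry": 0, "rz": -0.6, "hand": 0.48},
    {"x": 0, "y": -3, "z": 0, "rx": 0, "ry": 0, "rz": -1.3, "hand": 0.48},
  ],
)

```text
clock: 12.1
tcp_pos: [0.5319, -0.1359, 0.185]
orientation: [-0.002, -0.388, 0.922, 0.004]
wrist_force: [-12.4, 12.6, 9.9]
finger_gap: 0.0221
```

Run:
```python
from h import *
st();w=viewer.read_camera('wrist');t=viewer.read_camera('scene');st()
cv2.imwrite('pics/w10.png',cv2.resize(np.hstack([cv2.resize(t['image'][150:310,180:340,::-1],(420,420)),w['image'][:,:,::-1]]),(800,343)))
```

```text
t12.10 phi -0.754 r 0.1401 z 0.1850 Ftan(on tool) 17.64 Frad 0.42 gap 0.0221
t12.20 phi -0.754 r 0.1401 z 0.1850 Ftan(on tool) 15.45 Frad 0.43 gap 0.0224
```

View pics/w10.png

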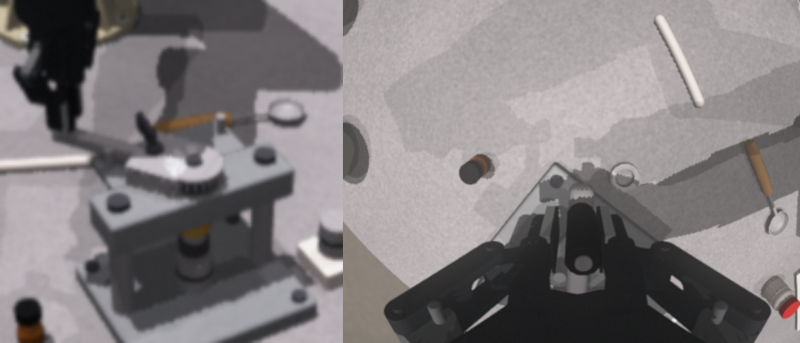

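The right stop is firm: 17 N at phi -0.754. The scene view shows the handle against its right peg and the fin still to the left. Now the first stroke to the left.

>>> arm_command(
  motion=[
    {"x": 0, "y": 5, "z": 0, "rx": 0, "ry": 0, "rz": 1.5, "hand": 0.48},
    {"x": 0, "y": 10, "z": 0, "rx": 0, "ry": 0, "rz": 3.5, "hand": 0.48},
  ],
)

```text
clock: 12.45
tcp_pos: [0.5287, -0.1327, 0.1853]
orientation: [0.0, -0.358, 0.934, -0.001]
wrist_force: [-0.1, 0.7, -0.2]
finger_gap: 0.0222
```

Run:
```python
from h import *
st();arc([-.65,-.6,-.55,-.5,-.45,-.4,-.35,-.3,-.25,-.2,-.15])
```

```text
t12.45 phi -0.722 r 0.1403 z 0.1853 Ftan(on tool) 0.58 Frad -0.38 gap 0.0222
-0.65 [-1.3 10.  -0.7] 4.8
-0.60 [-2.  16.9 -0.7] 7.6
-0.55 [-3.1 23.8 -0.7] 10.5
-0.50 [-4.6 30.6 -0.7] 13.4
-0.45 [-6.4 37.4 -0.7] 16.2
-0.40 [-8.5 44.  -0.7] 19.1
-0.35 [-10.9  50.6  -0.7] 22.0
-0.30 [-13.7  57.   -0.7] 24.8
-0.25 [-16.8  63.2  -0.7] 27.7
-0.20 [-20.2  69.3  -0.8] 30.6
-0.15 [-23.9  75.2  -0.8] 33.4
```

>>> arm_command(
  motion=[
    {"x": -1.5, "y": 10, "z": 0, "rx": 0, "ry": 0, "rz": 5, "hand": 0.48},
    {"x": -2, "y": 17, "z": 0, "rx": 0, "ry": 0, "rz": 7.5, "hand": 0.48},
    {"x": -3, "y": 24, "z": 0, "rx": 0, "ry": 0, "rz": 10.5, "hand": 0.48},
    {"x": -4.5, "y": 30.5, "z": 0, "rx": 0, "ry": 0, "rz": 13.5, "hand": 0.48},
    {"x": -6.5, "y": 37.5, "z": 0, "rx": 0, "ry": 0, "rz": 16, "hand": 0.48},
    {"x": -8.5, "y": 44, "z": 0, "rx": 0, "ry": 0, "rz": 19, "hand": 0.48},
    {"x": -11, "y": 50.5, "z": 0, "rx": 0, "ry": 0, "rz": 22, "hand": 0.48},
  ],
)

```text
clock: 13.32
tcp_pos: [0.5033, -0.0885, 0.1854]
orientation: [0.0, -0.173, 0.985, -0.001]
wrist_force: [0.6, -2.9, -1.4]
finger_gap: 0.0221
```

Run:
```python
from h import *
st();arc([-.3,-.25,-.2,-.15,-.1,-.05,0,.05,.1])
```

```text
t13.32 phi -0.355 r 0.1394 z 0.1854 Ftan(on tool) -2.91 Frad 0.39 gap 0.0221
-0.30 [-0.1  7.7 -0.7] 2.7
-0.25 [-0.6 14.6 -0.7] 5.6
-0.20 [-1.5 21.5 -0.7] 8.5
-0.15 [-2.7 28.4 -0.7] 11.3
-0.10 [-4.2 35.2 -0.7] 14.2
-0.05 [-6.1 41.9 -0.7] 17.1
0.00 [-8.3 48.6 -0.8] 19.9
0.05 [-10.8  55.   -0.8] 22.8
0.10 [-13.7  61.4  -0.8] 25.7
```

>>> arm_command(
  motion=[
    {"x": 0, "y": 7.5, "z": 0, "rx": 0, "ry": 0, "rz": 2.5, "hand": 0.48},
    {"x": -0.5, "y": 14.5, "z": 0, "rx": 0, "ry": 0, "rz": 5.5, "hand": 0.48},
    {"x": -1.5, "y": 21.5, "z": 0, "rx": 0, "ry": 0, "rz": 8.5, "hand": 0.48},
    {"x": -2.5, "y": 28.5, "z": 0, "rx": 0, "ry": 0, "rz": 11, "hand": 0.48},
  ],
)

```text
clock: 13.82
tcp_pos: [0.4963, -0.0624, 0.1853]
orientation: [0.001, -0.077, 0.997, -0.003]
wrist_force: [1.2, -7.8, -2.1]
finger_gap: 0.0222
```

Run:
```python
from h import *
st();arc([-.1,-.05,0,.05,.1,.15,.2])
```

```text
t13.82 phi -0.161 r 0.1395 z 0.1853 Ftan(on tool) -7.87 Frad 0.09 gap 0.0222
-0.10 [-0.2  8.5 -0.7] 3.2
-0.05 [-0.8 15.5 -0.7] 6.0
0.00 [-1.7 22.4 -0.8] 8.9
0.05 [-2.9 29.2 -0.8] 11.8
0.10 [-4.5 36.  -0.9] 14.6
0.15 [-6.4 42.7 -0.9] 17.5
0.20 [-8.7 49.3 -0.9] 20.3
```

The tooth has caught, and driving reads 7.9 N in motion.

>>> arm_command(
  motion=[
    {"x": 0, "y": 7, "z": 0, "rx": 0, "ry": 0, "rz": 2.7, "hand": 0.48},
    {"x": -0.7, "y": 14, "z": 0, "rx": 0, "ry": 0, "rz": 5.5, "hand": 0.48},
    {"x": -1.5, "y": 21, "z": 0, "rx": 0, "ry": 0, "rz": 8.5, "hand": 0.48},
    {"x": -3, "y": 28, "z": 0, "rx": 0, "ry": 0, "rz": 11.3, "hand": 0.48},
  ],
)

```text
clock: 14.32
tcp_pos: [0.4943, -0.0341, 0.1853]
orientation: [0.0, 0.021, 1.0, -0.003]
wrist_force: [-1.4, -8.2, -1.3]
finger_gap: 0.0221
```

Run:
```python
from h import *
st();arc([.05,.1,.15,.2,.25,.3,.35,.4])
```

```text
t14.32 phi 0.042 r 0.1398 z 0.1853 Ftan(on tool) -8.20 Frad 1.05 gap 0.0221
0.05 [-0.3  1.1 -0.7] 0.4
0.10 [-0.5  8.1 -0.7] 3.3
0.15 [-1.1 15.1 -0.8] 6.2
0.20 [-2.  22.  -0.8] 9.0
0.25 [-3.3 28.8 -0.8] 11.9
0.30 [-4.9 35.6 -0.9] 14.8
0.35 [-6.9 42.3 -0.9] 17.6
0.40 [-9.1 48.9 -0.9] 20.5
```

>>> arm_command(
  motion=[
    {"x": 0, "y": 7, "z": 0, "rx": 0, "ry": 0, "rz": 3, "hand": 0.48},
    {"x": -1, "y": 14, "z": 0, "rx": 0, "ry": 0, "rz": 6, "hand": 0.48},
    {"x": -2, "y": 21, "z": 0, "rx": 0, "ry": 0, "rz": 8.7, "hand": 0.48},
    {"x": -3, "y": 28, "z": 0, "rx": 0, "ry": 0, "rz": 11.5, "hand": 0.48},
  ],
)

```text
clock: 14.82
tcp_pos: [0.4982, -0.0062, 0.1853]
orientation: [0.0, 0.121, 0.993, -0.003]
wrist_force: [-1.3, -9.0, 0.4]
finger_gap: 0.0221
```

Run:
```python
from h import *
st();arc([.25,.3,.35,.4,.45,.5,.55])
```

```text
t14.82 phi 0.244 r 0.1399 z 0.1853 Ftan(on tool) -9.01 Frad -0.95 gap 0.0221
0.25 [-0.4  0.8 -0.7] 0.4
0.30 [-0.7  7.8 -0.7] 3.3
0.35 [-1.2 14.8 -0.8] 6.1
0.40 [-2.1 21.7 -0.8] 9.0
0.45 [-3.4 28.5 -0.8] 11.9
0.50 [-5.  35.3 -0.9] 14.7
0.55 [-6.9 42.  -0.9] 17.6
```

>>> arm_command(
  motion=[
    {"x": -0.5, "y": 6, "z": 0, "rx": 0, "ry": 0, "rz": 2.5, "hand": 0.48},
    {"x": -1, "y": 12, "z": 0, "rx": 0, "ry": 0, "rz": 5, "hand": 0.48},
  ],
)

```text
clock: 15.08
tcp_pos: [0.5016, 0.0053, 0.1853]
orientation: [0.0, 0.164, 0.986, -0.002]
wrist_force: [-3.1, -6.9, 0.2]
finger_gap: 0.0225
```

Run:
```python
from h import *
st();t=viewer.read_camera('scene');st();cv2.imwrite('pics/s11.png',cv2.resize(t['image'][220:320,220:320,::-1],(600,600),interpolation=2))
```

```text
t15.07 phi 0.330 r 0.1400 z 0.1853 Ftan(on tool) -7.57 Frad 0.67 gap 0.0225
t15.12 phi 0.334 r 0.1400 z 0.1853 Ftan(on tool) -6.20 Frad 0.32 gap 0.0222
```

View pics/s11.png

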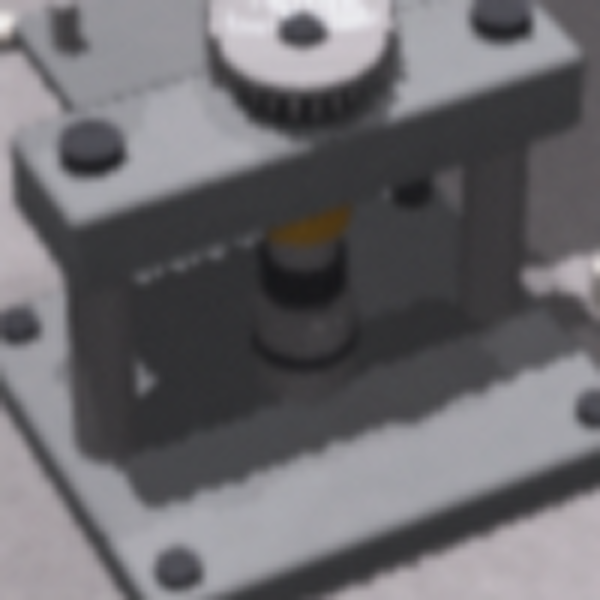

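The picture shows the dark foot at (302,275) just above the holder top at (302,305), close to touching. The 7.6 N push says there is no load yet, so I'll continue to the end of the stroke.

>>> arm_command(
  motion=[
    {"x": -0.5, "y": 6, "z": 0, "rx": 0, "ry": 0, "rz": 2.5, "hand": 0.48},
    {"x": -1, "y": 12, "z": 0, "rx": 0, "ry": 0, "rz": 5, "hand": 0.48},
    {"x": -2, "y": 18, "z": 0, "rx": 0, "ry": 0, "rz": 7.5, "hand": 0.48},
  ],
)

```text
clock: 15.5
tcp_pos: [0.5089, 0.0219, 0.1853]
orientation: [-0.0, 0.228, 0.974, -0.002]
wrist_force: [-3.8, -6.8, 2.2]
finger_gap: 0.0224
```

Run:
```python
from h import *
st();arc([.5,.53,.56])
```

```text
t15.50 phi 0.459 r 0.1396 z 0.1853 Ftan(on tool) -7.77 Frad 0.43 gap 0.0224
0.50 [-0.2  5.7 -0.8] 2.2
0.53 [-0.4  9.9 -0.8] 4.0
0.56 [-0.8 14.  -0.8] 5.7
```

>>> arm_command(
  motion=[
    {"x": -0.3, "y": 5, "z": 0, "rx": 0, "ry": 0, "rz": 2, "hand": 0.48},
    {"x": -0.5, "y": 9, "z": 0, "rx": 0, "ry": 0, "rz": 4, "hand": 0.48},
  ],
)

```text
clock: 15.75
tcp_pos: [0.5133, 0.0298, 0.1853]
orientation: [-0.0, 0.262, 0.965, -0.002]
wrist_force: [-2.9, -6.7, 1.6]
finger_gap: 0.0221
```

Run:
```python
from h import *
st();arc([.47,.37,.3,.22,.14,.06,-.02,-.1,-.18])
```

```text
t15.75 phi 0.524 r 0.1394 z 0.1853 Ftan(on tool) -7.28 Frad -0.86 gap 0.0221
0.47 [-0.2 -7.5 -0.7] -3.4
0.37 [ -1.7 -21.4  -0.6] -9.2
0.30 [ -3.6 -31.   -0.6] -13.2
0.22 [ -6.6 -41.7  -0.5] -17.8
0.14 [-10.4 -52.2  -0.5] -22.4
0.06 [-15.1 -62.4  -0.4] -26.9
-0.02 [-20.5 -72.1  -0.4] -31.5
-0.10 [-26.7 -81.4  -0.3] -36.1
-0.18 [-33.7 -90.1  -0.3] -40.7
```

No contact yet, with the loose-screw level at 7.3 to 8.2 N. Back to the right.

>>> arm_command(
  motion=[
    {"x": 0, "y": -7.5, "z": 0, "rx": 0, "ry": 0, "rz": -3.5, "hand": 0.48},
    {"x": -1, "y": -17, "z": 0, "rx": 0, "ry": 0, "rz": -7.5, "hand": 0.48},
    {"x": -3.5, "y": -30, "z": 0, "rx": 0, "ry": 0, "rz": -13, "hand": 0.48},
    {"x": -6.5, "y": -42, "z": 0, "rx": 0, "ry": 0, "rz": -18, "hand": 0.48},
    {"x": -10.5, "y": -52, "z": 0, "rx": 0, "ry": 0, "rz": -22.5, "hand": 0.48},
    {"x": -15, "y": -62, "z": 0, "rx": 0, "ry": 0, "rz": -27, "hand": 0.48},
    {"x": -20.5, "y": -72, "z": 0, "rx": 0, "ry": 0, "rz": -31.5, "hand": 0.48},
    {"x": -26.5, "y": -81, "z": 0, "rx": 0, "ry": 0, "rz": -36, "hand": 0.48},
    {"x": -33.5, "y": -90, "z": 0, "rx": 0, "ry": 0, "rz": -40.5, "hand": 0.48},
  ],
)

```text
clock: 16.88
tcp_pos: [0.4979, -0.0634, 0.1853]
orientation: [0.001, -0.091, 0.996, -0.0]
wrist_force: [0.3, 1.0, 0.2]
finger_gap: 0.0222
```

Run:
```python
from h import *
st();arc([-.26,-.34,-.42,-.5,-.58,-.65,-.69,-.72])
```

```text
t16.88 phi -0.170 r 0.1381 z 0.1853 Ftan(on tool) 0.90 Frad -0.47 gap 0.0222
-0.26 [  1.  -12.5  -0.7] -4.5
-0.34 [ -0.4 -23.6  -0.7] -9.1
-0.42 [ -2.6 -34.5  -0.7] -13.6
-0.50 [ -5.6 -45.3  -0.6] -18.2
-0.58 [ -9.5 -55.7  -0.6] -22.8
-0.65 [-13.6 -64.6  -0.6] -26.8
-0.69 [-16.3 -69.5  -0.6] -29.1
-0.72 [-18.3 -73.1  -0.6] -30.8
```

>>> arm_command(
  motion=[
    {"x": 1, "y": -11, "z": 0, "rx": 0, "ry": 0, "rz": -4.5, "hand": 0.48},
    {"x": 0, "y": -23, "z": 0, "rx": 0, "ry": 0, "rz": -9, "hand": 0.48},
    {"x": -2.5, "y": -34, "z": 0, "rx": 0, "ry": 0, "rz": -13.5, "hand": 0.48},
    {"x": -5.5, "y": -45, "z": 0, "rx": 0, "ry": 0, "rz": -18, "hand": 0.48},
    {"x": -9.5, "y": -55.5, "z": 0, "rx": 0, "ry": 0, "rz": -23, "hand": 0.48},
    {"x": -13.5, "y": -64.5, "z": 0, "rx": 0, "ry": 0, "rz": -27, "hand": 0.48},
    {"x": -17, "y": -71, "z": 0, "rx": 0, "ry": 0, "rz": -30, "hand": 0.48},
  ],
)

```text
clock: 17.75
tcp_pos: [0.5274, -0.1303, 0.1853]
orientation: [0.0, -0.345, 0.939, -0.0]
wrist_force: [-1.0, 1.6, 0.6]
finger_gap: 0.0223
```

Run:
```python
from h import *
st();arc([-.65,-.6,-.55,-.5,-.45,-.4,-.35,-.3])
```

```text
t17.75 phi -0.703 r 0.1398 z 0.1853 Ftan(on tool) 1.88 Frad -0.29 gap 0.0223
-0.65 [-0.5  7.4 -0.7] 3.1
-0.60 [-1.  14.3 -0.7] 6.0
-0.55 [-1.9 21.2 -0.7] 8.8
-0.50 [-3.2 28.1 -0.7] 11.7
-0.45 [-4.7 34.9 -0.7] 14.6
-0.40 [-6.7 41.6 -0.7] 17.4
-0.35 [-8.9 48.2 -0.7] 20.3
-0.30 [-11.5  54.7  -0.8] 23.2
```

>>> arm_command(
  motion=[
    {"x": -0.5, "y": 8, "z": 0, "rx": 0, "ry": 0, "rz": 3, "hand": 0.48},
    {"x": -1, "y": 15, "z": 0, "rx": 0, "ry": 0, "rz": 6, "hand": 0.48},
    {"x": -2, "y": 22, "z": 0, "rx": 0, "ry": 0, "rz": 9, "hand": 0.48},
    {"x": -3, "y": 28, "z": 0, "rx": 0, "ry": 0, "rz": 11.5, "hand": 0.48},
    {"x": -4.5, "y": 35, "z": 0, "rx": 0, "ry": 0, "rz": 14.5, "hand": 0.48},
    {"x": -6.5, "y": 41.5, "z": 0, "rx": 0, "ry": 0, "rz": 17.5, "hand": 0.48},
    {"x": -9, "y": 48, "z": 0, "rx": 0, "ry": 0, "rz": 20.5, "hand": 0.48},
  ],
)

```text
clock: 18.62
tcp_pos: [0.5031, -0.088, 0.1853]
orientation: [0.0, -0.171, 0.985, -0.001]
wrist_force: [-0.6, -1.8, -0.6]
finger_gap: 0.0224
```

Run:
```python
from h import *
st();arc([-.3,-.25,-.2,-.15,-.1,-.05])
```

```text
t18.62 phi -0.351 r 0.1394 z 0.1853 Ftan(on tool) -1.45 Frad 1.14 gap 0.0224
-0.30 [-0.   7.1 -0.7] 2.4
-0.25 [-0.5 14.1 -0.8] 5.3
-0.20 [-1.3 21.  -0.8] 8.2
-0.15 [-2.5 27.9 -0.8] 11.0
-0.10 [-4.  34.7 -0.8] 13.9
-0.05 [-5.8 41.4 -0.8] 16.8
```

>>> arm_command(
  motion=[
    {"x": 0, "y": 7, "z": 0, "rx": 0, "ry": 0, "rz": 2.5, "hand": 0.48},
    {"x": -0.5, "y": 14, "z": 0, "rx": 0, "ry": 0, "rz": 5.5, "hand": 0.48},
    {"x": -1.3, "y": 21, "z": 0, "rx": 0, "ry": 0, "rz": 8, "hand": 0.48},
  ],
)

```text
clock: 19.0
tcp_pos: [0.4978, -0.0695, 0.1853]
orientation: [0.001, -0.101, 0.995, -0.003]
wrist_force: [1.5, -6.9, -3.8]
finger_gap: 0.0221
```

Run:
```python
from h import *
st();arc([-.15,-.1,-.05,0,.05])
```

```text
t19.00 phi -0.213 r 0.1394 z 0.1853 Ftan(on tool) -7.03 Frad -0.03 gap 0.0221
-0.15 [-0.1  8.8 -0.8] 3.0
-0.10 [-0.6 15.8 -0.8] 5.9
-0.05 [-1.5 22.7 -0.9] 8.7
0.00 [-2.7 29.5 -0.9] 11.6
0.05 [-4.3 36.3 -0.9] 14.4
```

>>> arm_command(
  motion=[
    {"x": 0, "y": 7, "z": 0, "rx": 0, "ry": 0, "rz": 2.5, "hand": 0.48},
    {"x": -0.5, "y": 14, "z": 0, "rx": 0, "ry": 0, "rz": 5.5, "hand": 0.48},
    {"x": -1.3, "y": 21, "z": 0, "rx": 0, "ry": 0, "rz": 8, "hand": 0.48},
  ],
)

```text
clock: 19.38
tcp_pos: [0.4946, -0.0487, 0.1853]
orientation: [0.001, -0.031, 1.0, -0.003]
wrist_force: [0.4, -8.2, -1.8]
finger_gap: 0.0224
```

Run:
```python
from h import *
st();arc([0,.05,.1,.15])
```

```text
t19.38 phi -0.062 r 0.1397 z 0.1853 Ftan(on tool) -8.17 Frad 0.13 gap 0.0224
0.00 [-0.5  8.7 -0.8] 3.6
0.05 [-1.1 15.6 -0.8] 6.4
0.10 [-2.  22.5 -0.9] 9.3
0.15 [-3.3 29.4 -0.9] 12.2
```

>>> arm_command(
  motion=[
    {"x": -0.2, "y": 7, "z": 0, "rx": 0, "ry": 0, "rz": 3, "hand": 0.48},
    {"x": -0.8, "y": 14, "z": 0, "rx": 0, "ry": 0, "rz": 6, "hand": 0.48},
    {"x": -1.7, "y": 21, "z": 0, "rx": 0, "ry": 0, "rz": 8.7, "hand": 0.48},
  ],
)

```text
clock: 19.75
tcp_pos: [0.4946, -0.0275, 0.1852]
orientation: [0.0, 0.045, 0.999, -0.003]
wrist_force: [-0.4, -6.6, -0.7]
finger_gap: 0.0225
```

Run:
```python
from h import *
st();arc([.1,.15,.2,.25,.3])
```

```text
t19.75 phi 0.089 r 0.1400 z 0.1852 Ftan(on tool) -6.65 Frad -0.23 gap 0.0225
0.10 [-0.5  1.5 -0.8] 0.6
0.15 [-0.7  8.5 -0.8] 3.5
0.20 [-1.3 15.4 -0.9] 6.3
0.25 [-2.3 22.3 -0.9] 9.2
0.30 [-3.6 29.2 -0.9] 12.1
```

>>> arm_command(
  motion=[
    {"x": -0.3, "y": 7, "z": 0, "rx": 0, "ry": 0, "rz": 3, "hand": 0.48},
    {"x": -1, "y": 14, "z": 0, "rx": 0, "ry": 0, "rz": 6, "hand": 0.48},
    {"x": -2, "y": 21, "z": 0, "rx": 0, "ry": 0, "rz": 8.7, "hand": 0.48},
  ],
)

```text
clock: 20.12
tcp_pos: [0.4979, -0.0066, 0.1852]
orientation: [0.0, 0.12, 0.993, -0.002]
wrist_force: [-1.3, -7.7, -0.8]
finger_gap: 0.0223
```

Run:
```python
from h import *
st();print(get_state()['tau']);arc([.25,.3,.35,.4])
```

```text
t20.12 phi 0.240 r 0.1402 z 0.1852 Ftan(on tool) -7.80 Frad -0.55 gap 0.0223
[  3.13368402 -39.88043189  29.30333018  -0.3852036    2.0993451
  -0.48753764]
0.25 [-0.7  1.3 -0.8] 0.5
0.30 [-0.9  8.3 -0.9] 3.4
0.35 [-1.5 15.3 -0.9] 6.2
0.40 [-2.4 22.2 -0.9] 9.1
```

>>> arm_command(
  motion=[
    {"x": -0.5, "y": 7, "z": 0, "rx": 0, "ry": 0, "rz": 3, "hand": 0.48},
    {"x": -1.3, "y": 14, "z": 0, "rx": 0, "ry": 0, "rz": 6, "hand": 0.48},
    {"x": -2.3, "y": 21, "z": 0, "rx": 0, "ry": 0, "rz": 8.7, "hand": 0.48},
  ],
)

```text
clock: 20.5
tcp_pos: [0.5047, 0.0134, 0.1852]
orientation: [-0.0, 0.195, 0.981, -0.002]
wrist_force: [-3.3, -7.3, 1.2]
finger_gap: 0.022
```

Run:
```python
from h import *
st();print(get_state()['tau']);arc([.45,.5,.53,.55])
```

```text
t20.50 phi 0.392 r 0.1399 z 0.1852 Ftan(on tool) -7.97 Frad 0.23 gap 0.0220
[  2.93717355 -40.27986288  29.62578356  -1.01729002   2.02397525
  -0.47865696]
0.45 [-0.6  8.1 -0.9] 3.3
0.50 [-1.2 15.1 -0.9] 6.1
0.53 [-1.7 19.3 -0.9] 7.8
0.55 [-2.1 22.  -0.9] 9.0
```

>>> arm_command(
  motion=[
    {"x": -0.5, "y": 7, "z": 0, "rx": 0, "ry": 0, "rz": 3, "hand": 0.48},
    {"x": -1.2, "y": 14, "z": 0, "rx": 0, "ry": 0, "rz": 5.7, "hand": 0.48},
    {"x": -1.7, "y": 19, "z": 0, "rx": 0, "ry": 0, "rz": 7.8, "hand": 0.48},
  ],
)

```text
clock: 20.88
tcp_pos: [0.5133, 0.0304, 0.1852]
orientation: [-0.0, 0.261, 0.965, -0.002]
wrist_force: [-3.6, -6.4, 2.3]
finger_gap: 0.022
```

Run:
```python
from h import *
st();t=viewer.read_camera('scene');st();cv2.imwrite('pics/s12.png',cv2.resize(t['image'][220:320,220:320,::-1],(600,600),interpolation=2))
arc([.47,.37,.3,.22,.14,.06,-.02,-.1,-.18])
```

```text
t20.88 phi 0.529 r 0.1397 z 0.1852 Ftan(on tool) -7.34 Frad -0.15 gap 0.0220
t20.93 phi 0.532 r 0.1397 z 0.1852 Ftan(on tool) -6.72 Frad 0.47 gap 0.0225
0.47 [-0.5 -8.7 -0.8] -3.4
0.37 [ -2.  -22.5  -0.7] -9.1
0.30 [ -3.9 -32.1  -0.7] -13.1
0.22 [ -6.8 -42.9  -0.7] -17.7
0.14 [-10.7 -53.4  -0.6] -22.3
0.06 [-15.3 -63.5  -0.6] -26.9
-0.02 [-20.7 -73.2  -0.5] -31.5
-0.10 [-26.9 -82.5  -0.5] -36.1
-0.18 [-33.9 -91.3  -0.4] -40.6
```

View pics/s12.png

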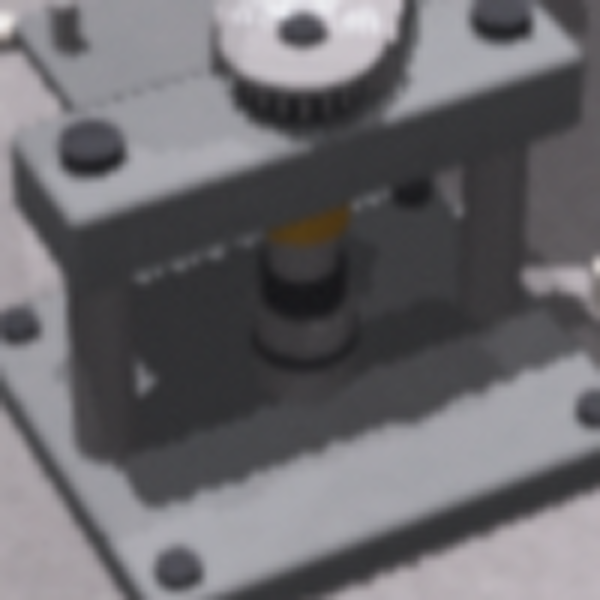

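The foot's dark band has come down to about (302,290), and the push is still at the loose level. Back for stroke 3.

>>> arm_command(
  motion=[
    {"x": 0, "y": -8.5, "z": 0, "rx": 0, "ry": 0, "rz": -3.5, "hand": 0.48},
    {"x": -1.5, "y": -20, "z": 0, "rx": 0, "ry": 0, "rz": -8, "hand": 0.48},
    {"x": -4, "y": -32, "z": 0, "rx": 0, "ry": 0, "rz": -13, "hand": 0.48},
    {"x": -7, "y": -43, "z": 0, "rx": 0, "ry": 0, "rz": -17.7, "hand": 0.48},
    {"x": -10.5, "y": -53.5, "z": 0, "rx": 0, "ry": 0, "rz": -22.3, "hand": 0.48},
    {"x": -15.5, "y": -63.5, "z": 0, "rx": 0, "ry": 0, "rz": -27, "hand": 0.48},
    {"x": -20.5, "y": -73, "z": 0, "rx": 0, "ry": 0, "rz": -31.5, "hand": 0.48},
    {"x": -27, "y": -82.5, "z": 0, "rx": 0, "ry": 0, "rz": -36, "hand": 0.48},
    {"x": -34, "y": -91, "z": 0, "rx": 0, "ry": 0, "rz": -40.5, "hand": 0.48},
  ],
)

```text
clock: 22.05
tcp_pos: [0.4979, -0.0639, 0.1853]
orientation: [0.0, -0.092, 0.996, -0.0]
wrist_force: [-0.1, 1.7, 0.4]
finger_gap: 0.0222
```

Run:
```python
from h import *
st();arc([-.26,-.34,-.42,-.5,-.58,-.65,-.69,-.72])
```

```text
t22.05 phi -0.174 r 0.1382 z 0.1853 Ftan(on tool) 1.72 Frad -0.23 gap 0.0222
-0.26 [  0.9 -12.   -0.7] -4.4
-0.34 [ -0.4 -23.1  -0.7] -9.0
-0.42 [ -2.6 -34.   -0.7] -13.6
-0.50 [ -5.6 -44.7  -0.7] -18.1
-0.58 [ -9.5 -55.2  -0.7] -22.7
-0.65 [-13.6 -64.1  -0.7] -26.7
-0.69 [-16.2 -69.   -0.7] -29.0
-0.72 [-18.3 -72.6  -0.7] -30.7
```

>>> arm_command(
  motion=[
    {"x": 1, "y": -11, "z": 0, "rx": 0, "ry": 0, "rz": -4.5, "hand": 0.48},
    {"x": 0, "y": -23, "z": 0, "rx": 0, "ry": 0, "rz": -9, "hand": 0.48},
    {"x": -2.5, "y": -34, "z": 0, "rx": 0, "ry": 0, "rz": -13.5, "hand": 0.48},
    {"x": -5.5, "y": -45, "z": 0, "rx": 0, "ry": 0, "rz": -18, "hand": 0.48},
    {"x": -9.5, "y": -55.5, "z": 0, "rx": 0, "ry": 0, "rz": -23, "hand": 0.48},
    {"x": -13.5, "y": -64.5, "z": 0, "rx": 0, "ry": 0, "rz": -27, "hand": 0.48},
    {"x": -17.5, "y": -72, "z": 0, "rx": 0, "ry": 0, "rz": -30.5, "hand": 0.48},
  ],
)

```text
clock: 22.92
tcp_pos: [0.5283, -0.1317, 0.1853]
orientation: [0.0, -0.35, 0.937, -0.0]
wrist_force: [-0.4, 0.2, 0.3]
finger_gap: 0.022
```

>>> arm_command(
  motion=[
    {"x": -0.5, "y": 8, "z": 0, "rx": 0, "ry": 0, "rz": 3, "hand": 0.48},
    {"x": -1, "y": 15, "z": 0, "rx": 0, "ry": 0, "rz": 6, "hand": 0.48},
    {"x": -2, "y": 22, "z": 0, "rx": 0, "ry": 0, "rz": 9, "hand": 0.48},
    {"x": -3, "y": 28, "z": 0, "rx": 0, "ry": 0, "rz": 11.5, "hand": 0.48},
    {"x": -4.5, "y": 35, "z": 0, "rx": 0, "ry": 0, "rz": 14.5, "hand": 0.48},
    {"x": -6.5, "y": 41.5, "z": 0, "rx": 0, "ry": 0, "rz": 17.5, "hand": 0.48},
    {"x": -9, "y": 48, "z": 0, "rx": 0, "ry": 0, "rz": 20.5, "hand": 0.48},
  ],
)

```text
clock: 23.8
tcp_pos: [0.5036, -0.0896, 0.1853]
orientation: [0.0, -0.176, 0.984, -0.001]
wrist_force: [-0.1, -1.8, -1.0]
finger_gap: 0.0224
```

Run:
```python
from h import *
st();arc([-.3,-.25,-.2,-.15,-.1,-.05])
```

```text
t23.80 phi -0.363 r 0.1395 z 0.1853 Ftan(on tool) -1.64 Frad 0.69 gap 0.0224
-0.30 [-0.2  8.8 -0.8] 3.0
-0.25 [-0.8 15.8 -0.8] 5.9
-0.20 [-1.7 22.7 -0.8] 8.8
-0.15 [-2.9 29.5 -0.8] 11.6
-0.10 [-4.5 36.3 -0.8] 14.5
-0.05 [-6.4 43.  -0.8] 17.4
```

>>> arm_command(
  motion=[
    {"x": 0, "y": 7, "z": 0, "rx": 0, "ry": 0, "rz": 2.5, "hand": 0.48},
    {"x": -0.5, "y": 14, "z": 0, "rx": 0, "ry": 0, "rz": 5.5, "hand": 0.48},
    {"x": -1.3, "y": 20, "z": 0, "rx": 0, "ry": 0, "rz": 7.7, "hand": 0.48},
  ],
)

```text
clock: 24.18
tcp_pos: [0.4983, -0.0719, 0.1853]
orientation: [0.0, -0.109, 0.994, -0.003]
wrist_force: [1.5, -8.4, -3.7]
finger_gap: 0.0222
```

>>> arm_command(
  motion=[
    {"x": 0, "y": 7, "z": 0, "rx": 0, "ry": 0, "rz": 3, "hand": 0.48},
    {"x": -0.7, "y": 13, "z": 0, "rx": 0, "ry": 0, "rz": 5.5, "hand": 0.48},
  ],
)

```text
clock: 24.42
tcp_pos: [0.4961, -0.0593, 0.1853]
orientation: [0.0, -0.061, 0.998, -0.003]
wrist_force: [0.3, -7.9, -2.2]
finger_gap: 0.0226
```

Run:
```python
from h import *
st();arc([-.1,-.05,0,.05])
```

```text
t24.43 phi -0.139 r 0.1393 z 0.1853 Ftan(on tool) -7.88 Frad 0.77 gap 0.0226
-0.10 [ 0.2  5.4 -0.8] 1.2
-0.05 [-0.1 12.4 -0.8] 4.1
0.00 [-0.8 19.4 -0.8] 7.0
0.05 [-1.8 26.3 -0.9] 9.8
```

>>> arm_command(
  motion=[
    {"x": 0, "y": 6, "z": 0, "rx": 0, "ry": 0, "rz": 2, "hand": 0.48},
    {"x": 0, "y": 12, "z": 0, "rx": 0, "ry": 0, "rz": 4, "hand": 0.48},
  ],
)

```text
clock: 24.68
tcp_pos: [0.4947, -0.0476, 0.1852]
orientation: [0.001, -0.026, 1.0, -0.003]
wrist_force: [0.2, -9.4, -2.6]
finger_gap: 0.0221
```

>>> arm_command(
  motion=[
    {"x": -0.2, "y": 6, "z": 0, "rx": 0, "ry": 0, "rz": 2.5, "hand": 0.48},
    {"x": -0.6, "y": 12, "z": 0, "rx": 0, "ry": 0, "rz": 5, "hand": 0.48},
  ],
)

```text
clock: 24.92
tcp_pos: [0.4944, -0.0357, 0.1852]
orientation: [0.0, 0.018, 1.0, -0.003]
wrist_force: [-0.5, -9.1, -1.9]
finger_gap: 0.0224
```

Run:
```python
from h import *
st();arc([.05,.1,.15,.2])
```

```text
t24.93 phi 0.031 r 0.1397 z 0.1852 Ftan(on tool) -9.10 Frad 0.22 gap 0.0224
0.05 [-0.2  2.7 -0.8] 0.8
0.10 [-0.5  9.6 -0.8] 3.7
0.15 [-1.1 16.6 -0.9] 6.6
0.20 [-2.1 23.5 -0.9] 9.4
```

The push is rising, at 9.4 and 9.1 N. From here I'll take short single steps.

>>> arm_command(
  motion=[
    {"x": -0.2, "y": 4, "z": 0, "rx": 0, "ry": 0, "rz": 1.5, "hand": 0.48},
  ],
)

```text
clock: 25.05
tcp_pos: [0.4945, -0.0317, 0.1852]
orientation: [0.0, 0.031, 1.0, -0.003]
wrist_force: [-0.8, -9.5, -1.4]
finger_gap: 0.0224
```

>>> arm_command(
  motion=[
    {"x": -0.2, "y": 4, "z": 0, "rx": 0, "ry": 0, "rz": 1.7, "hand": 0.48},
  ],
)

```text
clock: 25.18
tcp_pos: [0.4948, -0.0278, 0.1852]
orientation: [0.0, 0.045, 0.999, -0.003]
wrist_force: [-1.4, -9.7, 0.2]
finger_gap: 0.0222
```

>>> arm_command(
  motion=[
    {"x": -0.1, "y": 4, "z": 0, "rx": 0, "ry": 0, "rz": 1.7, "hand": 0.48},
  ],
)

```text
clock: 25.3
tcp_pos: [0.4951, -0.0239, 0.1852]
orientation: [0.0, 0.06, 0.998, -0.003]
wrist_force: [-1.9, -9.0, -1.1]
finger_gap: 0.022
```

Run:
```python
from h import *
st();arc([.15,.2,.25])
```

```text
t25.30 phi 0.115 r 0.1398 z 0.1852 Ftan(on tool) -9.12 Frad 0.83 gap 0.0220
0.15 [-0.4  4.8 -0.8] 1.7
0.20 [-0.7 11.8 -0.9] 4.6
0.25 [-1.5 18.7 -0.9] 7.4
```

>>> arm_command(
  motion=[
    {"x": -0.2, "y": 4, "z": 0, "rx": 0, "ry": 0, "rz": 1.5, "hand": 0.48},
  ],
)

```text
clock: 25.42
tcp_pos: [0.4957, -0.02, 0.1852]
orientation: [0.0, 0.073, 0.997, -0.003]
wrist_force: [-1.9, -9.9, -1.3]
finger_gap: 0.0226
```

>>> arm_command(
  motion=[
    {"x": -0.2, "y": 4, "z": 0, "rx": 0, "ry": 0, "rz": 1.6, "hand": 0.48},
  ],
)

```text
clock: 25.55
tcp_pos: [0.4963, -0.0161, 0.1852]
orientation: [0.0, 0.087, 0.996, -0.003]
wrist_force: [-2.3, -9.8, -0.5]
finger_gap: 0.022
```

Run:
```python
from h import *
st();arc([.2,.25,.3])
```

```text
t25.55 phi 0.172 r 0.1397 z 0.1852 Ftan(on tool) -10.03 Frad 0.60 gap 0.0220
0.20 [-0.3  3.9 -0.8] 1.4
0.25 [-0.6 10.9 -0.9] 4.3
0.30 [-1.3 17.8 -0.9] 7.2
```

>>> arm_command(
  motion=[
    {"x": -0.2, "y": 3, "z": 0, "rx": 0, "ry": 0, "rz": 1.2, "hand": 0.48},
  ],
)

```text
clock: 25.68
tcp_pos: [0.4969, -0.0132, 0.1852]
orientation: [-0.0, 0.098, 0.995, -0.003]
wrist_force: [-2.3, -9.5, 0.1]
finger_gap: 0.0224
```

Run:
```python
from h import *
st()
```

```text
t25.68 phi 0.193 r 0.1396 z 0.1852 Ftan(on tool) -9.81 Frad 0.46 gap 0.0224
```

>>> arm_command(
  motion=[
    {"x": -0.2, "y": 3, "z": 0, "rx": 0, "ry": 0, "rz": 1.2, "hand": 0.48},
  ],
)

```text
clock: 25.8
tcp_pos: [0.4976, -0.0103, 0.1852]
orientation: [-0.0, 0.108, 0.994, -0.003]
wrist_force: [-2.4, -10.4, -0.2]
finger_gap: 0.0222
```

Run:
```python
from h import *
st()
```

```text
t25.80 phi 0.214 r 0.1396 z 0.1852 Ftan(on tool) -10.63 Frad 0.11 gap 0.0222
```

The fit of the last nine readings gives about 10.5 N, and the last one was 10.6 N. I'll stop here, ease off, open and lift away.

>>> arm_command(
  motion=[
    {"x": 0, "y": -2, "z": 0, "rx": 0, "ry": 0, "rz": 0, "hand": 0.4},
    {"x": 0, "y": -2.5, "z": 0, "rx": 0, "ry": 0, "rz": 0, "hand": 0.2},
    {"x": 0, "y": -2.5, "z": 0, "rx": 0, "ry": 0, "rz": 0, "hand": 0.1},
    {"x": 0, "y": -2.5, "z": -25, "rx": 0, "ry": 0, "rz": 0, "hand": 0.1},
    {"x": 0, "y": -2.5, "z": -60, "rx": 0, "ry": 0, "rz": 0, "hand": 0.1},
    {"x": 0, "y": -2.5, "z": -110, "rx": 0, "ry": 0, "rz": 0, "hand": 0.1},
    {"x": 50, "y": -2.5, "z": -120, "rx": 0, "ry": 0, "rz": 0, "hand": 0.1},
    {"x": 60, "y": 55, "z": -120, "rx": 0, "ry": 0, "rz": 0, "hand": 0.1},
    {"x": 60, "y": 110, "z": -120, "rx": 0, "ry": 0, "rz": 0, "hand": 0.1},
    {"x": 60, "y": 150, "z": -120, "rx": 0, "ry": 0, "rz": 0, "hand": 0.1},
  ],
)

```text
clock: 27.05
tcp_pos: [0.4712, 0.1546, 0.306]
orientation: [0.001, 0.106, 0.994, 0.001]
wrist_force: [0.6, -0.2, 0.3]
finger_gap: 0.0382
```

Run:
```python
from h import *
st();t=viewer.read_camera('scene');p=viewer.read_camera('top');save(t,'s13f');save(p,'t13f')
cv2.imwrite('pics/s13.png',np.hstack([cv2.resize(t['image'][150:310,180:340,::-1],(400,400),interpolation=2),cv2.resize(p['image'][130:230,240:340,::-1],(400,400),interpolation=2)]))
for n,q in (('scene',t),('top',p)):
    K=q['intrinsics'];Rm=R.from_rotvec(np.ravel(q['rvec'])).as_matrix();tt=np.ravel(q['tvec'])
    v,u=np.mgrid[0:420,0:560];z=q['z_map']
    w=(np.stack([(u-K[0,2])/K[0,0]*z,(v-K[1,2])/K[1,1]*z,z],-1)-tt)@Rm
    reg=(w[...,0]>.45)&(w[...,0]<.62)&(w[...,1]>-.085)&(w[...,1]<.08)&(z>0)
    for nm,m in (('knob',reg&(w[...,2]>.207)&(w[...,2]<.235)&(w[...,0]<.53)),('fin',reg&(w[...,2]>.19)&(w[...,0]>.54)&(w[...,2]<.208))):
        k=w[m][:,:2]
        if len(k)<5: print(n,nm,len(k));continue
        c0=k.mean(0);V=np.linalg.svd(k-c0)[2];print(n,nm,len(k),c0,V[0],np.arctan2(c0[1]-AX[1],AX[0]-c0[0]))
```

```text
t27.05 phi 0.874 r 0.2537 z 0.3060 Ftan(on tool) 0.36 Frad -0.51 gap 0.0382
scene knob 75 [ 0.49862328 -0.03357332] [0.68405975 0.72942598] 0.04743693692242693
scene fin 63 [ 0.58119912 -0.02467772] [ 0.73318285 -0.68003154] 0.28243246324109234
top knob 55 [ 0.48968777 -0.03124722] [-0.89655037  0.44294179] 0.0605774859441798
top fin 61 [ 0.57292849 -0.02326065] [-0.73609655  0.67687655] 0.2675239901753258
```

View pics/s13.png

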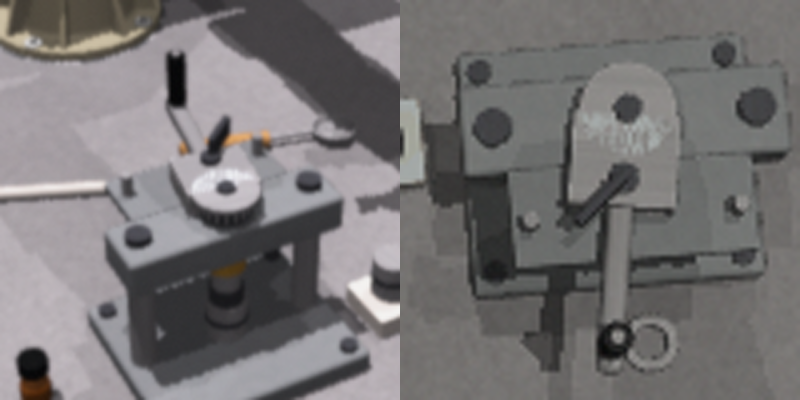

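View pics/t13f.png

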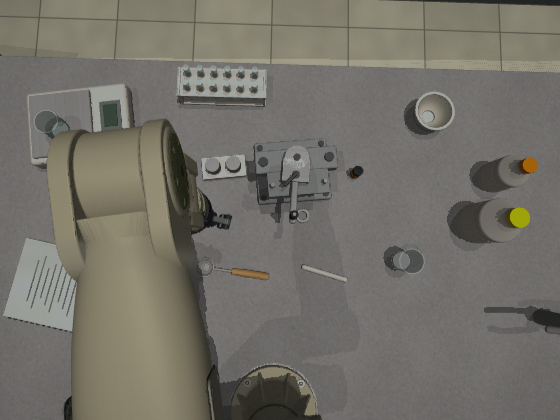

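The arm is clear. The fin is 0.69 rad left of the handle, which is home. The knob has sprung back about 0.15 rad, which matches the pawl wind-up seen at each tooth catch. The bystanders look unmoved in the top view. Handing in.

```bash
python3 -c "
from h import *
print(get_state()['qvel'].round(3),hand_in())"
```

```text
the job is handed in; nothing more can be done
[-0.056 -0.019 -0.029  0.016 -0.034 -0.049] None
```

The ratchet is set to tighten, the ram is snug on the holder at about 10.5 N, and I handed the job in at about 27 s on the robot's clock.

- **Lever:** I flipped it fully across to the left. The final pictures put it at about -0.69 rad relative to the handle, past the -0.62 limit. While I pushed it home, the handle crept about 0.05 rad left. The push on the fin was about 2 N, so the screw should not have turned, but I could not read the screw directly.
- **Free-wheel check:** I swung the handle to its right-hand stop at 1 to 2.5 N, with a firm stop at the end.
- **Tightening:** It took three strokes. Most loose-screw readings were 7 to 8.4 N, with single ones of 6.7 and 9.0. In the third stroke the push rose steadily. The last moving reading was 10.6 N, and a fit through the last nine readings gives 10.5 N. Single readings scatter by about 0.6 N (9.8 N just before the last one), so the fit is the figure to trust.
- **After letting go:** The knob sprang back about 0.15 rad to the right. I take this as pawl wind-up, since the push built up over a similar angle when the tooth caught. I did not push again to confirm that the screw kept its turn.
- **Surroundings:** The arm is clear and touching nothing, and the other things look unmoved by eye in the top view.

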